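Unload the drying dock

ROBOT

A 7-joint arm with a two-finger parallel gripper is mounted at the origin on the work surface; the furniture and walls round the work are solid. World frame = base frame: x ahead of the robot, y to its left, z up, the work surface at z = 0. Lengths are in m, angles in degrees, forces in N, time in s.
With the tool pointing down it reaches from about 0.425 to 0.875 m from the base axis. Payload 4.7 kg.
Tool frame: the origin (TCP) lies on the centre line of the jaws, within the pads' length; the fingertips stand 8 mm ahead of it and the grasp point (between the pads) lies 11 mm behind it; z points along the fingers, y is the line along which they close (so a half turn about z gives the same grasp; the last joint's range is limited). The gripper opens to 85 mm and grips with 20 to 120 N. Pads are 22 mm wide; open, the fingers measure 114 mm over their backs; the gripper's body (76 mm by 85 mm) begins 54 mm behind the grasp point. The pads swing forward as they close: fully open they stand 13 mm farther back than shut.
Start: joints at [-70.239, 18.392, -4.016, 83.108, 1.295, 78.541, -3.26], TCP at [0.211, 0.615, 0.239] pointing down, gripper open.
Joint ranges: [-163.93, 163.93], [-17.29, 119.83], [-79.2, 71.16], [3.27, 140.29], [-89.18, 269.18], [5.43, 117.66], [-154.24, 154.24]. Speed limits (degrees/s): [147.25, 147.25, 180, 180, 180, 180, 180].

INTERFACE

Orientations are given as a 3x3 rotation matrix whose columns are the frame's x, y, z axes.
In Python, from rig import readout, cams, manip gives the robot as it stands.
- The arm moves only by the shell command python3 -m crank 'ROWS' [FORCE]. ROWS is a JSON object of lists of equal length, an entry for each row: "slide": the shift along the tool's x, y, z scaled (see below), a list of three; "angular": the turn, a rotation vector about the tool's x, y, z scaled (see below), a list of three; "gripper": the finger opening in mm, from 0 to 85.4. In form: {"slide": [[x, y, z], ...], "angular": [[ax, ay, az], ...], "gripper": [gripper, ...]}. A call has 1 to 10 rows; each row is the pose to reach, as a shift and turn from the pose commanded when the call began, along the tool's axes at that moment, turning the shorter way round; what a row does not reach only later rows make up. The controller multiplies each number of a shift by 20 cm and each number of a turn by 180 degrees. A row lasts 1/12 s, in which the tool goes at most 41.7 mm and 7.16 degrees, less where a joint would pass 70% of its speed; a pose out of reach is approached as far as the arm can. A call with a number of a shift or a turn outside -1 to 1 is refused whole. A call with a gripper value outside its range is refused whole. The fingers move at their own pace and stop on an object; FORCE is the grip in N (left out, the last holds). Time passes only in rows, so rows that repeat a pose let the fingers close. It gives the time, the measured TCP pose, the force, the opening and the grip force at its end, in the units of the state.
- readout.sense(): the state, without advancing time (a new reading comes with each control period).
- cams.get_image(name): name is "scene" or "side" or "wrist"; returns a dict with "img" (420x560x3 uint8, blue, green, red), "fx", "fy", "cx", "cy" (pixels), "R" (3x3) and "t" (3): a world point X has camera coordinates R X + t. Camera axes: x right, y down, z forward; pixel columns grow to the right and rows downward; lengths in m; the calibration is good to about 2 mm. A picture is of the moment at which its call begins. There is no depth.
- manip.close_job(): hands the job in; it is judged then, once.
Trained networks look in a picture, given as the dict that the camera call returned (one of the last four; its "shot" number tells which), for a name from the list of things; names that differ only in an ending like _2 or _b are one class to them, and where a whole thing is asked for, a point or a joint stands for the part that bears it (a point fixed in the world has none). Each returns a list of dicts, best first, with "conf" (0 to 1); they miss things now and then, are a little off and sometimes report something else, mostly with a low value. They report only what shows in the picture. A call takes as long as a camera call.
- cams.spot_in(picture, thing): "bbox" ([left, top, width, height] in pixels, round what is visible of it).
- cams.regions_of(picture, thing): "pixels" (420x560 bool, what is visible of it) and "bbox" ([left, top, width, height] in pixels, round what is visible of it).
- cams.tip_of(picture, thing): "centre" ([column, row] in pixels: a listed point, or the origin of a listed thing).
The state is a dict: "time_s": time; "joint_positions": joint angles; "joint_velocities": joint speeds; "tau": joint torques, N m; "tcp_pos": TCP position; "orientation": TCP orientation; "contact_force": force on the tool from outside, world axes, zero at the start; "wrist_torque": the same for the moment, N m; "opening": finger opening in m; "grasp_force": force on a finger pad.
Only numpy, scipy, OpenCV 4.12 (cv2) and the standard library are available. Lean on these libraries where they do the work, as an engineer would, in place of code of your own. Each camera call takes 0.05 s, during which the arm holds its last target. There are 200 camera calls.

TASK

First turn the drying dock's hours sleeve back to 2 (yellow tick) and leave it there while you unload: rock each white cassette gently from side to side until it rises free of its spring pins, never tugging its floating pin carrier up, and put it in the shallow grey card tray. When every cassette lies or stands in the tray, turn the sleeve to 6 (blue tick), and leave the eraser where it is.

Things in the scene. Friction and masses are not known exactly. Their poses are not given: they have to be found in the camera images.
- dock: grey drying dock, a fixed plinth 124 mm deep (its x) by 310 mm long (its y) by 18 mm high; origin at the centre of its underside, z up. Three aluminium pin carriers (104 x 66 mm, numbers 0, 1, 2) float on it side by side at dock y = -115, -43 and +29 mm (x = 0); near its +y end (dock y = +115 mm, x = 0) stands the hours sleeve
- carriers_top (a point): middle of the row of carriers, on their top, 28 mm above the table. On each carrier stand two brass spring pins at dock x = -18 and +18 mm, 16 mm high, with round bulges 11.5 mm up. Inside the hollow foot of a cassette they clamp its 32 mm thick sides by friction, about 20 N a pin, so a straight pull takes 39 to 50 N
- carrier_0 (a joint): how far (m) carrier 0 (dock y = -115 mm) has been pulled up off its rubber mounts: 0 = seated, 0.008 = end stop. A spring holds it down (10 N preload, 2 N more per mm; besides 2 N of weight), so a straight pull on its cassette lifts it. Rocking lifts it hardly at all, as one pin slides up in the cassette while the other slides down
- carrier_1 (a joint): how far (m) carrier 1 (dock y = -43 mm) has been pulled up off its rubber mounts: 0 = seated, 0.008 = end stop. A spring holds it down (10 N preload, 2 N more per mm; besides 2 N of weight), so a straight pull on its cassette lifts it. Rocking lifts it hardly at all, as one pin slides up in the cassette while the other slides down
- carrier_2 (a joint): how far (m) carrier 2 (dock y = +29 mm) has been pulled up off its rubber mounts: 0 = seated, 0.008 = end stop. A spring holds it down (10 N preload, 2 N more per mm; besides 2 N of weight), so a straight pull on its cassette lifts it. Rocking lifts it hardly at all, as one pin slides up in the cassette while the other slides down
- hours_sleeve (a joint): angle (rad) of the hours sleeve about its vertical axis: number k is k x 0.419 rad (24 degrees each, 0 to 8, stops at both ends), growing CLOCKWISE seen from above. A spring detent draws it into the nearest number; about 0.1 N m turns it out. It starts between 3 and 5
- sleeve_scale (a point): top of the black ring round the sleeve's foot, 30 mm above the table: the scale, with a white tick for each number 0 to 8, but a broad yellow tick for 2 and a broad blue one for 6. The number 4 lies towards the dock's -x side. The red line on the sleeve points at the number set
- sleeve_grip (a point): point on the axis of the hours sleeve, a fluted aluminium cylinder of 46 mm diameter that reaches from 30 to 80 mm above the table; this point is 60 mm above the table. Free on all sides for at least 70 mm from the axis
- cassette_orange_mid (a point): centre of the cassette with the orange cap (may be absent): white, 64 (its x) x 32 (its y) x 100 mm (its z, up), 0.16 kg, 50 mm above its flat open foot. Sits on a carrier (foot 1 mm clear), x along dock x, 40 mm gaps between neighbours. Tilted to and fro about its y axis by 6 to 8 degrees it walks up its pins some 3 mm a swing; free 12 to 16 mm up. Grasp across the 32 mm
- cassette_blue_mid (a point): centre of the cassette with the blue cap (may be absent): white, 64 (its x) x 32 (its y) x 100 mm (its z, up), 0.16 kg, 50 mm above its flat open foot. Sits on a carrier (foot 1 mm clear), x along dock x, 40 mm gaps between neighbours. Tilted to and fro about its y axis by 6 to 8 degrees it walks up its pins some 3 mm a swing; free 12 to 16 mm up. Grasp across the 32 mm
- cassette_green_mid (a point): centre of the cassette with the green cap (may be absent): white, 64 (its x) x 32 (its y) x 100 mm (its z, up), 0.16 kg, 50 mm above its flat open foot. Sits on a carrier (foot 1 mm clear), x along dock x, 40 mm gaps between neighbours. Tilted to and fro about its y axis by 6 to 8 degrees it walks up its pins some 3 mm a swing; free 12 to 16 mm up. Grasp across the 32 mm
- card_tray: loose shallow pale grey card tray, 200 mm (its x) by 130 mm (its y), walls 2 mm thick and 24 mm high, floor 2 mm; origin at the centre of its underside; 0.6 kg. All cassettes fit in it upright: x along the tray's y, spaced along the tray's x, set alternately towards one and the other long wall so that fingers have room
- eraser_mid (a point): bystander, a blue and white eraser, 44 x 22 x 12 mm, lying 10 to 15 mm in front (-x) of the dock; this point is its centre; leave it where it is

How it is judged (in metres and radians):
On the way, in this order (a step that is already met when the one before it is completed fails the run):
1. the hours sleeve stands at 2 while all cassettes are still seated on their pins (value of joint hours_sleeve between 0.738 and 0.938 rad and z of each of cassette_orange_mid, cassette_blue_mid, cassette_green_mid in the frame of dock below 0.084 m), for 0.2 s.
2. every cassette is in the card tray, with the sleeve still at 2 (x of cassette_orange_mid in the frame of card_tray between -0.092 and 0.092 m and y of cassette_orange_mid in the frame of card_tray between -0.058 and 0.058 m and z of each of cassette_orange_mid, cassette_blue_mid, cassette_green_mid in the frame of card_tray below 0.062 m and x of cassette_blue_mid in the frame of card_tray between -0.092 and 0.092 m and y of cassette_blue_mid in the frame of card_tray between -0.058 and 0.058 m and x of cassette_green_mid in the frame of card_tray between -0.092 and 0.092 m and y of cassette_green_mid in the frame of card_tray between -0.058 and 0.058 m and value of joint hours_sleeve between 0.738 and 0.938 rad), for 0.2 s.
At the end, for the whole second after the job is handed in: every cassette present lies or stands at rest in the card tray (centre within 92 mm along and 58 mm across of the tray's middle, and no more than 62 mm above its underside), and the hours sleeve stands at 6 (within 0.1 rad) (x of cassette_orange_mid in the frame of card_tray between -0.092 and 0.092 m and y of cassette_orange_mid in the frame of card_tray between -0.058 and 0.058 m and z of each of cassette_orange_mid, cassette_blue_mid, cassette_green_mid in the frame of card_tray below 0.062 m and x of cassette_blue_mid in the frame of card_tray between -0.092 and 0.092 m and y of cassette_blue_mid in the frame of card_tray between -0.058 and 0.058 m and x of cassette_green_mid in the frame of card_tray between -0.092 and 0.092 m and y of cassette_green_mid in the frame of card_tray between -0.058 and 0.058 m and linear speed of each of cassette_orange, cassette_blue, cassette_green below 0.02 m/s and value of joint hours_sleeve between 2.413 and 2.613 rad); the robot touches nothing.
It fails at once if a pin carrier is pulled more than 4 mm up off its mounts (value of joint any of carrier_0, carrier_1, carrier_2 above 0.004 m).
It fails at once if the eraser is moved more than 30 mm (distance of eraser_mid from where it was at the start of the episode above 0.03 m).
Of cassette_orange, cassette_blue, cassette_green only 2 to 3 are there at a start; the rules pass over those that are not, and their reading is None.
At some moment in a run one of card_tray may be knocked a few centimetres aside while the robot is not near it.
Once in a run the grip may slacken for a moment while it holds something.
It also fails if it takes over 210 s, if anything falls off the work surface, if the arm or the gripper's body presses on something with over 40 N, if the wrist force passes 120 N, or if a joint passes its speed limit or range.

## Working session

There is one attempt and no reset: what is moved stays moved. The work goes in short steps, Python scripts to look and compute and a shell command to move; the robot and the scene stay as the last step left them, time stands still between calls to the robot, and variables do not carry over. Pictures are saved under pics/ and viewed, at most 14 in all, crops included, and the job is handed in when it is done.

```bash
ls; mkdir -p pics
cat > h.py <<'E'
import numpy as np, cv2
from rig import readout, cams, manip
def ray(p,c):
    R=np.array(p["R"]);t=np.array(p["t"])
    d=R.T@np.array([(c[0]-p["cx"])/p["fx"],(c[1]-p["cy"])/p["fy"],1]); return -R.T@t,d
def atz(p,c,z):
    o,d=ray(p,c); return o+d*(z-o[2])/d[2]
def tri(obs):
    A=np.zeros((3,3));b=np.zeros(3)
    for p,c in obs:
        o,d=ray(p,c);d=d/np.linalg.norm(d);M=np.eye(3)-np.outer(d,d);A+=M;b+=M@o
    return np.linalg.solve(A,b)
def proj(p,X):
    c=np.array(p["R"])@np.array(X)+np.array(p["t"]); return np.array([p["fx"]*c[0]/c[2]+p["cx"],p["fy"]*c[1]/c[2]+p["cy"]])
E
cat > a.py <<'E'
from h import *
np.set_printoptions(precision=4,suppress=True)
s=readout.sense(); print({k:np.round(v,4).tolist() for k,v in s.items()})
P={n:cams.get_image(n) for n in("scene","side","wrist")}
for n in P: cv2.imwrite(f"pics/{n}0.png",P[n]["img"]); print(n,-np.array(P[n]["R"]).T@P[n]["t"])
Z=dict(dock=0,carriers_top=.028,sleeve_scale=.03,sleeve_grip=.06,cassette_orange_mid=.079,cassette_blue_mid=.079,cassette_green_mid=.079,card_tray=0,eraser_mid=.006)
for th,z in Z.items():
    for n in P:
        for d in cams.tip_of(P[n],th)[:2]:
            if d["conf"]>.2: print(th,n,round(d["conf"],2),np.round(d["centre"],1),atz(P[n],d["centre"],z))
E
python3 a.py
```

```text
pics
{'time_s': 0.0, 'joint_positions': [-70.2388, 18.4387, -4.0129, 83.1766, 1.2941, 78.5398, -3.2612], 'joint_velocities': [-0.045, -0.0226, 0.1207, -0.0632, 0.0529, -0.0194, -0.0191], 'tau': [-0.0001, -49.3582, -0.3824, -31.4343, 0.0129, 0.0114, -0.0], 'tcp_pos': [0.211, 0.6142, 0.2382], 'orientation': [[-0.9458, 0.3248, -0.0005], [0.3248, 0.9458, -0.0018], [-0.0001, -0.0019, -1.0]], 'contact_force': [0.5845, -0.1776, 0.1509], 'wrist_torque': [0.0255, -0.0363, -0.0012], 'grasp_force': 0.0, 'opening': 0.0857}
scene [-0.1254  0.5743  0.4522]
side [-0.2059 -0.8858  0.7916]
wrist [0.136  0.6406 0.3725]
dock scene 0.9 [318.6 200.9] [ 0.4891 -0.2483  0.    ]
dock side 0.61 [342.4 286.4] [ 0.4767 -0.2494  0.    ]
carriers_top scene 0.62 [335.4 190.3] [ 0.4625 -0.2896  0.028 ]
carriers_top scene 0.3 [294.1 191.9] [ 0.54   -0.1994  0.028 ]
carriers_top side 0.9 [351.6 286.5] [ 0.4677 -0.284   0.028 ]
carriers_top side 0.27 [356.7 270.7] [ 0.514 -0.253  0.028]
sleeve_scale scene 0.92 [292.8 204.2] [ 0.484  -0.1302  0.03  ]
sleeve_scale side 0.63 [310.  244.5] [ 0.495  -0.1186  0.03  ]
sleeve_grip scene 0.93 [292.  192.9] [ 0.4893 -0.1321  0.06  ]
cassette_orange_mid scene 0.82 [350.  167.1] [ 0.466  -0.3614  0.079 ]
cassette_orange_mid side 0.75 [381.8 287.1] [ 0.4685 -0.3619  0.079 ]
cassette_blue_mid scene 0.69 [318.3 180.3] [ 0.4663 -0.2119  0.079 ]
cassette_blue_mid side 0.93 [334.8 250. ] [ 0.479 -0.216  0.079]
cassette_green_mid scene 0.82 [334.7 172.9] [ 0.4689 -0.2897  0.079 ]
cassette_green_mid scene 0.32 [319.1 202.4] [ 0.3755 -0.0985  0.079 ]
cassette_green_mid side 0.73 [359.4 267.1] [ 0.4787 -0.2903  0.079 ]
card_tray scene 0.57 [172.6 269.8] [0.4903 0.2352 0.    ]
card_tray side 0.67 [224.6 192.8] [0.4941 0.2457 0.    ]
eraser_mid scene 0.65 [343.5 209.2] [ 0.3984 -0.2399  0.006 ]
eraser_mid side 0.59 [306.5 295.5] [ 0.3904 -0.2287  0.006 ]
```

View pics/side0.png

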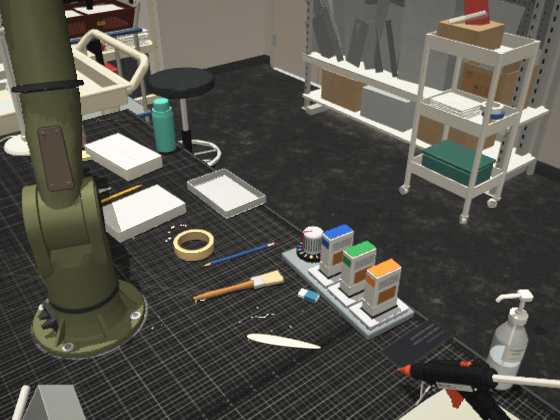

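View pics/scene0.png

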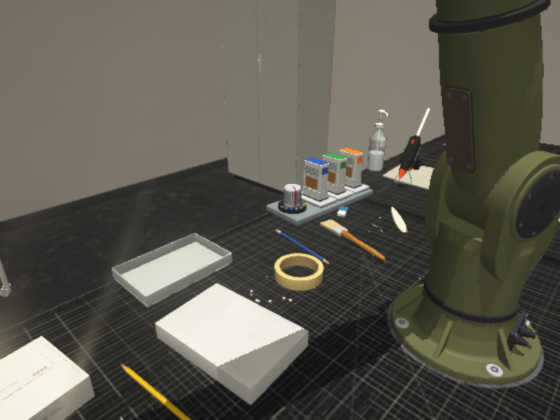

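All three cassettes are present. In the side view, orange is at about (382,287), green (359,267), blue (335,250), the sleeve (313,242) and the tray (225,193). I'll move toward the dock and look at it from close up.

```bash
cat > plan.py <<'E'
# plan.py x y z a tilt : shift/turn in tool axes & units from the present pose
from h import *; import sys
from scipy.spatial.transform import Rotation as Ro
np.set_printoptions(precision=4,suppress=True)
x,y,z,a,tilt=map(float,(sys.argv[1:]+["0"]*5)[:5])
def Rt(a,tilt=0):
    c,s=np.cos(np.radians(a)),np.sin(np.radians(a))
    return np.array([[-c,-s,0],[-s,c,0],[0,0,-1.]])@Ro.from_euler("y",tilt,degrees=True).as_matrix()
s=readout.sense();p=np.array(s["tcp_pos"]);R=np.array(s["orientation"])
d=R.T@(np.array([x,y,z])-p);w=Ro.from_matrix(R.T@Rt(a,tilt)).as_rotvec(degrees=True)
print("t",s["time_s"],"at",p,"a",np.degrees(np.arctan2(-R[0,1],R[1,1])),"slide",d/.2,"ang",w/180,"rows",max(np.linalg.norm(d)/.0417,np.linalg.norm(w)/7.16))
E
python3 plan.py 0.47 0.0 0.26 -5.4; python3 plan.py 0.47 0.35 0.26 -5.4
```

```text
t 1.5 at [0.2112 0.6148 0.2393] a -18.954713859238772 slide [-2.2224 -2.4868 -0.1035] ang [ 0.      0.     -0.0753] rows 16.00390662180626
t 1.5 at [0.2112 0.6148 0.2393] a -18.954713859238772 slide [-1.654  -0.8317 -0.1033] ang [ 0.      0.     -0.0753] rows 8.893223240952194
```

```bash
python3 -m crank '{"slide":[[-0.83,-0.42,-0.1],[-0.83,-0.42,-0.1],[-0.83,-0.42,-0.1],[-0.83,-0.42,-0.1],[-0.83,-0.42,-0.1]],"angular":[[0,0,0],[0,0,0],[0,0,0],[0,0,0],[0,0,0]],"gripper":[85,85,85,85,85]}' 60
python3 -m crank '{"slide":[[-0.83,-0.42,0],[-0.83,-0.42,0],[-0.83,-0.42,0],[-0.83,-0.42,0],[-0.83,-0.42,0],[-0.83,-0.42,0]],"angular":[[0,0,-0.075],[0,0,-0.075],[0,0,-0.075],[0,0,-0.075],[0,0,-0.075],[0,0,-0.075]],"gripper":[60,60,60,60,60,60]}'
python3 plan.py 0.47 0 .26 -5.4
```

```text
time_s: 1.92
tcp_pos: [0.3462, 0.4767, 0.2604]
orientation: [[-0.943, 0.331, 0.003], [0.331, 0.943, -0.001], [-0.003, 0.0, -1.0]]
contact_force: [0.9, 0.1, -0.5]
opening: 0.0851
grasp_force: 0.0
time_s: 2.42
tcp_pos: [0.4762, 0.341, 0.2596]
orientation: [[-0.994, 0.106, 0.003], [0.106, 0.994, -0.003], [-0.003, -0.002, -1.0]]
contact_force: [-0.5, -0.1, 0.1]
opening: 0.06
grasp_force: 0.0
t 2.4167 at [0.4762 0.341  0.2596] a -6.1107674129144325 slide [-0.1508 -1.6984  0.0029] ang [-0.0008  0.0011 -0.0039] rows 8.178069612924297
```

```bash
python3 -m crank '{"slide":[[-0.45,-0.55,-0.3],[-0.45,-0.55,-0.3],[-0.45,-0.55,-0.3],[-0.45,-0.55,-0.3],[-0.45,-0.55,-0.3]],"angular":[[0,0,0],[0,0,0],[0,0,0],[0,0,0],[0,0,0]],"gripper":[60,60,60,60,60]}'
cat > look.py <<'E'
from h import *; import sys
np.set_printoptions(precision=4,suppress=True)
Z=dict(dock=0,carriers_top=.028,sleeve_scale=.03,sleeve_grip=.06,cassette_orange_mid=.079,cassette_blue_mid=.079,cassette_green_mid=.079,card_tray=0,eraser_mid=.006)
p=cams.get_image(sys.argv[1]); cv2.imwrite(f"pics/{sys.argv[2]}.png",p["img"])
for th in sys.argv[3:]:
    for d in cams.tip_of(p,th)[:1]: print(th,round(d["conf"],2),np.round(d["centre"],1),atz(p,d["centre"],Z[th]))
    if th=="card_tray":
        for d in cams.regions_of(p,th)[:1]:
            c=max(cv2.findContours(d["pixels"].astype(np.uint8),cv2.RETR_EXTERNAL,cv2.CHAIN_APPROX_NONE)[0],key=cv2.contourArea)
            W=np.array([atz(p,q[0],.012)[:2] for q in c],np.float32); print("tray rect",round(d["conf"],2),cv2.minAreaRect(W*1000),d["bbox"])
E
python3 look.py wrist w1 card_tray
python3 -m crank '{"slide":[[0,-0.9,0],[0,-0.9,0],[0,-0.9,0],[0,-0.9,0],[0,-0.9,0]],"angular":[[0,0,0],[0,0,0],[0,0,0],[0,0,0],[0,0,0]],"gripper":[60,60,60,60,60]}'
python3 -m crank '{"slide":[[0,-1,0],[0,-1,0],[0,-1,0],[0,-1,0],[0,-1,0]],"angular":[[0,0,0],[0,0,0],[0,0,0],[0,0,0],[0,0,0]],"gripper":[60,60,60,60,60]}'
python3 look.py wrist w2 sleeve_scale sleeve_grip cassette_blue_mid cassette_green_mid cassette_orange_mid dock
```

```text
time_s: 2.83
tcp_pos: [0.5544, 0.2229, 0.3227]
orientation: [[-0.994, 0.106, 0.007], [0.106, 0.994, -0.001], [-0.007, -0.001, -1.0]]
contact_force: [0.8, -0.4, -0.0]
opening: 0.0597
grasp_force: 0.0
card_tray 0.7 [281.8  93.1] [0.4855 0.2339 0.    ]
tray rect 0.75 ((487.6476135253906, 228.90069580078125), (134.90943908691406, 205.18592834472656), 0.4954429864883423) [183.6, 20.6, 183.0, 140.3]
time_s: 3.4
tcp_pos: [0.5315, 0.0452, 0.3192]
orientation: [[-0.995, 0.1, -0.0], [0.1, 0.995, -0.002], [0.0, -0.002, -1.0]]
contact_force: [-0.8, -0.9, -1.1]
opening: 0.0599
grasp_force: 0.0
time_s: 3.82
tcp_pos: [0.5129, -0.1493, 0.3189]
orientation: [[-0.996, 0.094, -0.0], [0.094, 0.996, 0.0], [0.0, 0.0, -1.0]]
contact_force: [0.9, 0.5, 0.2]
opening: 0.0597
grasp_force: 0.0
sleeve_scale 0.79 [292.3 132.6] [ 0.4857 -0.1307  0.03  ]
sleeve_grip 0.77 [288.8 139. ] [ 0.4885 -0.1358  0.06  ]
cassette_blue_mid 0.94 [206.2 141.6] [ 0.4806 -0.2213  0.079 ]
cassette_green_mid 0.58 [137.4 139. ] [ 0.4714 -0.2916  0.079 ]
cassette_orange_mid 0.97 [ 66.2 142.5] [ 0.4681 -0.3658  0.079 ]
```

View pics/w2.png

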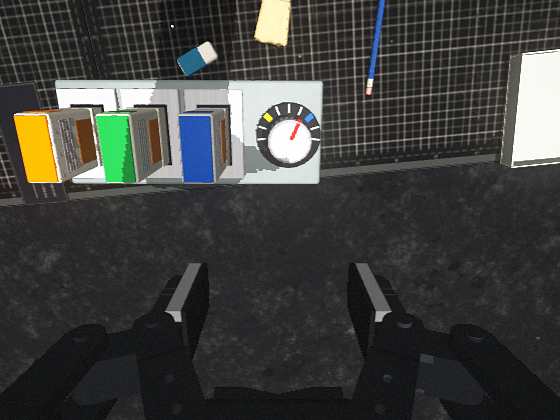

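The dock is upright in the wrist view. Orange is at (40,147), green (115,147), blue (197,147) and the sleeve (290,140). Its red line points about 25° right of up, near number 5; yellow is at (268,117) and blue at (309,118). I'll measure the red line next.

```bash
cat > red.py <<'E'
from h import *; import sys
p=cams.get_image("wrist"); im=p["img"].astype(int)
d=cams.tip_of(p,"sleeve_grip")[:1]; c=d[0]["centre"]
b,g,r=im[...,0],im[...,1],im[...,2]
m=(r>140)&(g<110)&(b<110); v,u=np.nonzero(m); k=np.hypot(u-c[0],v-c[1])<60; u,v=u[k],v[k]
W=np.array([atz(p,(a,e),.08)[:2] for a,e in zip(u,v)])
vx,vy,x0,y0=cv2.fitLine(W.astype(np.float32),cv2.DIST_L2,0,.01,.01).ravel()
print(len(u),"dir",vx,vy,"angle",np.degrees(np.arctan2(vy,vx)),"ctr",x0,y0,"span",W.min(0),W.max(0))
a=-4.7; dx=180-np.degrees(np.arctan2(vy,vx)) 
for s in (0,180):
    th=np.degrees(np.arctan2(vy,vx))+s-a; print("number",4+(((180-th)+180)%360-180)/24)
E
python3 red.py; python3 plan.py .487 -.133 .15 -4.7; python3 -c "
from rig import readout;print(readout.sense()['joint_positions'])"
```

```text
64 dir 0.87263995 -0.48836413 angle -29.233116 ctr 0.47691804 -0.12895739 span [ 0.46628729 -0.13483365] [ 0.48570949 -0.12226346]
number -2.477787
number 5.0222135
t 4.2667 at [ 0.5141 -0.1461  0.319 ] a -5.2417193997604405 slide [0.1404 0.0526 0.8452] ang [ 0.0001 -0.0001 -0.003 ] rows 4.117222572252715
[-16.51756292   2.1917421   30.68273505  93.28210191  -1.13931711
  84.86147983  99.0076593 ]
```

```bash
python3 -m crank '{"slide":[[0.14,0.05,0.2],[0.14,0.05,0.4],[0.14,0.05,0.5],[0.14,0.05,0.6],[0.14,0.05,0.6],[0.14,0.05,0.6],[0.14,0.05,0.6],[0.14,0.05,0.6],[0.14,0.05,0.6],[0.14,0.05,0.6]],"angular":[[0,0,0.4],[0,0,0.4],[0,0,0.4],[0,0,0.4],[0,0,0.4],[0,0,0.4],[0,0,0.4],[0,0,0.4],[0,0,0.4],[0,0,0.4]],"gripper":[70,70,70,70,70,70,70,70,70,70]}'
python3 look.py wrist w3 sleeve_scale sleeve_grip cassette_blue_mid;python3 look.py scene s3 sleeve_scale sleeve_grip;  python3 plan.py .487 -.133 .05 -76.7
```

```text
time_s: 5.1
tcp_pos: [0.4869, -0.1345, 0.1992]
orientation: [[-0.22, 0.976, -0.0], [0.976, 0.22, 0.0], [0.0, -0.0, -1.0]]
contact_force: [-0.1, 0.1, -0.2]
opening: 0.0699
grasp_force: 0.0
sleeve_grip 0.71 [279.2 193.5] [ 0.4885 -0.1353  0.06  ]
cassette_blue_mid 0.87 [245.5 294.3] [ 0.4795 -0.2188  0.079 ]
sleeve_scale 0.59 [292.5 205.8] [ 0.478  -0.1221  0.03  ]
sleeve_grip 0.84 [291.5 193. ] [ 0.4898 -0.1307  0.06  ]
t 5.45 at [ 0.4868 -0.1354  0.1993] a -76.9278253129226 slide [0.0111 0.0037 0.7466] ang [ 0.     -0.     -0.0013] rows 3.581256422878052
```

View pics/w3.png

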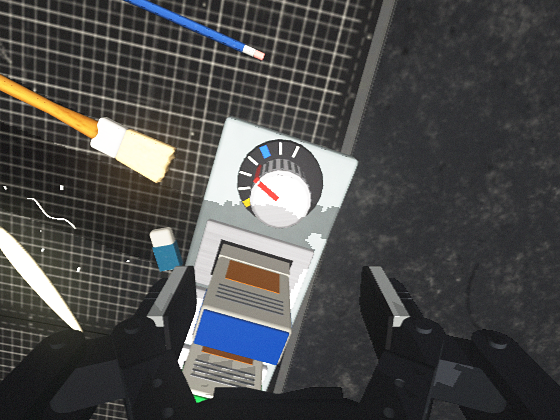

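The wrist view has the sleeve centred at (280,195), between the open jaws, with clear space all round. I'll descend and grip it.

```bash
python3 -m crank '{"slide":[[0,0.006,0.2],[0,0.006,0.4],[0,0.006,0.6],[0,0.006,0.75],[0,0.006,0.75],[0,0.006,0.75],[0,0.006,0.75],[0,0.006,0.75],[0,0.006,0.75],[0,0.006,0.75]],"angular":[[0,0,0],[0,0,0],[0,0,0],[0,0,0],[0,0,0],[0,0,0],[0,0,0],[0,0,0],[0,0,0],[0,0,0]],"gripper":[70,70,70,70,70,30,30,30,30,30]}' 50
```

```text
time_s: 6.28
tcp_pos: [0.4891, -0.1358, 0.0515]
orientation: [[-0.224, 0.975, 0.003], [0.975, 0.224, 0.0], [-0.001, 0.003, -1.0]]
contact_force: [-4.4, -1.0, 7.5]
opening: 0.0444
grasp_force: 52.3
```

```bash
python3 -m crank '{"slide":[[0,0,0],[0,0,0],[0,0,0],[0,0,0],[0,0,0],[0,0,0],[0,0,0],[0,0,0],[0,0,0],[0,0,0]],"angular":[[0,0,-0.04],[0,0,-0.08],[0,0,-0.12],[0,0,-0.16],[0,0,-0.2],[0,0,-0.24],[0,0,-0.28],[0,0,-0.32],[0,0,-0.36],[0,0,-0.4]],"gripper":[30,30,30,30,30,30,30,30,30,30]}' 50
python3 -m crank '{"slide":[[0,0,0],[0,0,0],[0,0,0],[0,0,0],[0,0,0]],"angular":[[0,0,0],[0,0,0],[0,0,0],[0,0,0],[0,0,0]],"gripper":[30,30,70,70,70]}' 50
python3 -m crank '{"slide":[[0,0,-0.2],[0,0,-0.4],[0,0,-0.6],[0,0,-0.7],[0,0,-0.7]],"angular":[[0,0,0],[0,0,0],[0,0,0],[0,0,0],[0,0,0]],"gripper":[70,70,70,70,70]}' 50
python3 red.py
```

```text
time_s: 7.12
tcp_pos: [0.4897, -0.1351, 0.0515]
orientation: [[-0.996, 0.089, 0.004], [0.089, 0.996, 0.001], [-0.004, 0.001, -1.0]]
contact_force: [-0.5, 0.9, 4.8]
opening: 0.0444
grasp_force: 52.0
time_s: 7.53
tcp_pos: [0.4883, -0.1355, 0.0497]
orientation: [[-0.995, 0.096, 0.001], [0.096, 0.995, -0.0], [-0.001, 0.0, -1.0]]
contact_force: [-0.4, -0.2, -0.5]
opening: 0.0702
grasp_force: 0.0
time_s: 7.95
tcp_pos: [0.4913, -0.1363, 0.1951]
orientation: [[-0.995, 0.096, 0.011], [0.096, 0.995, -0.001], [-0.011, 0.0, -1.0]]
contact_force: [1.5, 0.5, -0.1]
opening: 0.0696
grasp_force: 0.0
156 dir 0.77303094 0.6343683 angle 39.37315 ctr 0.47842067 -0.14494283 span [ 0.46189633 -0.15314404] [ 0.48781047 -0.13664548]
number 9.663618
number 2.1636186
```

```bash
python3 plan.py .4805 -.220 .195 -4.9
```

```text
t 8.05 at [ 0.4883 -0.1355  0.1899] a -5.479424932791536 slide [-0.0014 -0.4245 -0.0255] ang [ 0.0001  0.0007 -0.0032] rows 2.0395439988574275
```

```bash
python3 -m crank '{"slide":[[0,-0.2,-0.03],[0,-0.42,-0.03],[0,-0.42,-0.03],[0,-0.42,-0.03]],"angular":[[0,0,-0.003],[0,0,-0.003],[0,0,-0.003],[0,0,-0.003]],"gripper":[54,54,54,54]}' 120
python3 red.py
python3 look.py wrist w4 cassette_blue_mid cassette_green_mid sleeve_grip; python3 look.py side s4 cassette_blue_mid cassette_green_mid; python3 plan.py .4805 -.220 .09 -4.9
```

```text
time_s: 8.38
tcp_pos: [0.4778, -0.222, 0.1934]
orientation: [[-0.996, 0.092, -0.003], [0.092, 0.996, -0.0], [0.003, -0.001, -1.0]]
contact_force: [0.1, 0.6, -0.0]
opening: 0.054
grasp_force: 0.0
137 dir 0.735963 0.67702174 angle 42.611343 ctr 0.4783851 -0.14512643 span [ 0.46852407 -0.15398068] [ 0.48763253 -0.13689582]
number 9.528694
number 2.0286942
cassette_green_mid 0.67 [175.8 202.8] [ 0.473  -0.2922  0.079 ]
sleeve_grip 0.82 [384.2 193.9] [ 0.4851 -0.1364  0.06  ]
cassette_blue_mid 0.6 [333.9 249.4] [ 0.4789 -0.2132  0.079 ]
cassette_green_mid 0.83 [356.8 269.5] [ 0.4688 -0.2926  0.079 ]
t 8.8333 at [ 0.4801 -0.2182  0.1952] a -4.835754998283976 slide [-0.0029 -0.0088  0.5261] ang [ 0.0001 -0.      0.0004] rows 2.5234442821169996
```

View pics/w4.png

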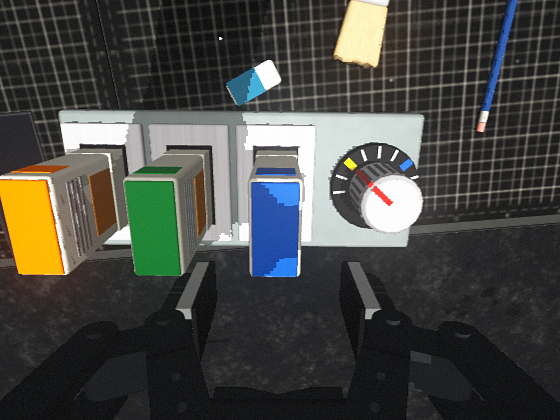

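The red line now points at the yellow tick (350,163), so the sleeve reads 2. The blue cap top spans (251–301, 180–275), which I'll back-project at z=0.129.

```bash
cat > caps.py <<'E'
# centre/yaw of a cap's top face (z given) by colour in the wrist picture
from h import *; import sys
np.set_printoptions(precision=4,suppress=True)
z=float(sys.argv[2]) if len(sys.argv)>2 else .129
p=cams.get_image("wrist"); hsv=cv2.cvtColor(p["img"],cv2.COLOR_BGR2HSV)
lo,hi={"blue":((105,120,60),(130,255,255)),"green":((50,100,40),(85,255,255)),"orange":((10,200,120),(24,255,255))}[sys.argv[1]]
m=cv2.inRange(hsv,lo,hi); m=cv2.morphologyEx(m,cv2.MORPH_OPEN,np.ones((5,5)))
m=cv2.morphologyEx(m,cv2.MORPH_CLOSE,np.ones((5,5)))
c=max(cv2.findContours(m,cv2.RETR_EXTERNAL,cv2.CHAIN_APPROX_NONE)[0],key=cv2.contourArea)
W=np.array([atz(p,q[0],z)[:2] for q in c]); print(cv2.boundingRect(c),"rect",cv2.minAreaRect((W*1000).astype(np.float32)),"x",W[:,0].min(),W[:,0].max(),"y",W[:,1].min(),W[:,1].max())
E
python3 caps.py blue; python3 caps.py green
python3 - <<'E'
import numpy as np
def seq(th,p=.010,h=0,Z=.0505):
    o=0
    for t in th:
        h+=p*abs(np.radians(t-o));o=t;r=np.radians(t)
        print(t,round(h*1000,1),"[%.4f,0,%.4f] ang %.4f"%(-(Z+h)*np.sin(r)/.2,-((Z+h)*np.cos(r)-Z)/.2,t/180))
    print()
seq([1.5,3,1,-1.5,-4,-2,0]); seq([3.5,7,3.5,0,-3.5,-7,-3.5,0],.012)
E
```

```text
(252, 179, 48, 95) rect ((480.9447326660156, -220.290771484375), (27.41870880126953, 60.12605667114258), 83.93290710449219) x 0.44976523181324124 0.5118378470884666 y -0.2366904883604709 -0.20406076904202763
(126, 178, 55, 94) rect ((473.89007568359375, -292.2084045410156), (28.061527252197266, 59.91794204711914), 84.46102142333984) x 0.44317661933939734 0.5046106327487188 y -0.3086595703114956 -0.2755545310233256
1.5 0.3 [-0.0066,0,-0.0012] ang 0.0083
3 0.5 [-0.0134,0,-0.0023] ang 0.0167
1 0.9 [-0.0045,0,-0.0043] ang 0.0056
-1.5 1.3 [0.0068,0,-0.0065] ang -0.0083
-4 1.7 [0.0182,0,-0.0081] ang -0.0222
-2 2.1 [0.0092,0,-0.0103] ang -0.0111
0 2.4 [-0.0000,0,-0.0122] ang 0.0000

3.5 0.7 [-0.0156,0,-0.0032] ang 0.0194
7 1.5 [-0.0317,0,-0.0054] ang 0.0389
3.5 2.2 [-0.0161,0,-0.0105] ang 0.0194
0 2.9 [-0.0000,0,-0.0147] ang 0.0000
-3.5 3.7 [0.0165,0,-0.0178] ang -0.0194
-7 4.4 [0.0335,0,-0.0199] ang -0.0389
-3.5 5.1 [0.0170,0,-0.0251] ang -0.0194
0 5.9 [-0.0000,0,-0.0293] ang 0.0000
```

```bash
python3 -m crank '{"slide":[[-0.005,-0.01,0.15],[-0.005,-0.01,0.3],[-0.005,-0.01,0.42],[-0.005,-0.01,0.525],[-0.005,-0.01,0.525],[-0.005,-0.01,0.525],[-0.005,-0.01,0.525],[-0.005,-0.01,0.525],[-0.005,-0.01,0.525],[-0.005,-0.01,0.525]],"angular":[[0,0,0.004],[0,0,0.004],[0,0,0.004],[0,0,0.004],[0,0,0.004],[0,0,0.004],[0,0,0.004],[0,0,0.004],[0,0,0.004],[0,0,0.004]],"gripper":[54,54,54,54,54,54,20,20,20,20]}' 110
```

```text
time_s: 9.77
tcp_pos: [0.4817, -0.2208, 0.0914]
orientation: [[-0.995, 0.098, 0.002], [0.098, 0.995, 0.0], [-0.002, 0.001, -1.0]]
contact_force: [1.1, 1.3, 0.9]
opening: 0.0305
grasp_force: 108.6
```

```bash
python3 -m crank '{"slide":[[-0.0066,0,-0.0012],[-0.0134,0,-0.0023],[-0.0045,0,-0.0043],[0.0068,0,-0.0065],[0.0182,0,-0.0081],[0.0182,0,-0.0081]],"angular":[[0,0.0083,0],[0,0.0167,0],[0,0.0056,0],[0,-0.0083,0],[0,-0.0222,0],[0,-0.0222,0]],"gripper":[20,20,20,20,20,20]}' 110
```

```text
time_s: 10.27
tcp_pos: [0.4775, -0.2204, 0.0928]
orientation: [[-0.992, 0.099, 0.074], [0.099, 0.995, -0.006], [-0.075, 0.001, -0.997]]
contact_force: [0.4, 2.0, 0.2]
opening: 0.0308
grasp_force: 109.8
```

```bash
cat > seq.py <<'E'
import numpy as np,sys
# seq.py p(mm) h0(mm) th0 : th...
def d(h,t,Z=.0505):
    r=np.radians(t); return np.array([-(Z+h)*np.sin(r),0,-((Z+h)*np.cos(r)-Z)])
p,h,t0=[float(v) for v in sys.argv[1:4]]; p/=1e3;h/=1e3
r=np.radians(t0);R=np.array([[np.cos(r),0,np.sin(r)],[0,1,0],[-np.sin(r),0,np.cos(r)]]);d0=d(h,t0);o=t0
S=[];A=[]
for t in map(float,sys.argv[4:]):
    h+=p*abs(np.radians(t-o));o=t;v=R.T@(d(h,t)-d0)/.2
    S.append("[%.3f,0,%.3f]"%(v[0],v[2]));A.append("[0,%.3f,0]"%((t-t0)/180))
print(",".join(S));print(",".join(A));print("h",h*1e3)
E
python3 seq.py 12 1.7 -4 -1.5 1.5 4.5 7 3.5 0 -3.5 -7 -3.5 0; python3 seq.py 12 8.3 0 3.5 7 3.5 0 -3.5 -7 -3.5 0
```

```text
[-0.011,0,-0.002],[-0.026,0,-0.005],[-0.040,0,-0.006],[-0.052,0,-0.007],[-0.036,0,-0.013],[-0.020,0,-0.018],[-0.002,0,-0.023],[0.015,0,-0.026],[-0.003,0,-0.030],[-0.021,0,-0.033]
[0,0.014,0],[0,0.031,0],[0,0.047,0],[0,0.061,0],[0,0.042,0],[0,0.022,0],[0,0.003,0],[0,-0.017,0],[0,0.003,0],[0,0.022,0]
h 8.402064327658225
[-0.018,0,-0.003],[-0.037,0,-0.005],[-0.019,0,-0.010],[0.000,0,-0.015],[0.019,0,-0.018],[0.039,0,-0.020],[0.020,0,-0.025],[0.000,0,-0.029]
[0,0.019,0],[0,0.039,0],[0,0.019,0],[0,0.000,0],[0,-0.019,0],[0,-0.039,0],[0,-0.019,0],[0,0.000,0]
h 14.164306286700953
```

```bash
python3 -m crank '{"slide":[[-0.011,0,-0.002],[-0.026,0,-0.005],[-0.040,0,-0.006],[-0.052,0,-0.007]],"angular":[[0,0.014,0],[0,0.031,0],[0,0.047,0],[0,0.061,0]],"gripper":[20,20,20,20]}' 110
python3 seq.py 12 4 7 3.5 0 -3.5 -7 -3.5 0
```

```text
time_s: 10.6
tcp_pos: [0.4871, -0.2212, 0.0937]
orientation: [[-0.987, 0.098, -0.125], [0.097, 0.995, 0.013], [0.126, 0.001, -0.992]]
contact_force: [-1.5, 1.6, -4.6]
opening: 0.0307
grasp_force: 109.9
[0.017,0,-0.003],[0.034,0,-0.005],[0.052,0,-0.006],[0.069,0,-0.006],[0.053,0,-0.013],[0.036,0,-0.020]
[0,-0.019,0],[0,-0.039,0],[0,-0.058,0],[0,-0.078,0],[0,-0.058,0],[0,-0.039,0]
h 8.39822971502571
```

```bash
python3 -m crank '{"slide":[[0.017,0,-0.003],[0.034,0,-0.005],[0.052,0,-0.006],[0.069,0,-0.006],[0.069,0,-0.006]],"angular":[[0,-0.019,0],[0,-0.039,0],[0,-0.058,0],[0,-0.078,0],[0,-0.078,0]],"gripper":[20,20,20,20,20]}' 110
python3 seq.py 12 6.9 -7 -3.5 0 3.5 7; python3 look.py side s5 cassette_blue_mid
```

```text
time_s: 11.02
tcp_pos: [0.4731, -0.2198, 0.096]
orientation: [[-0.987, 0.1, 0.126], [0.099, 0.995, -0.011], [-0.127, 0.001, -0.992]]
contact_force: [4.2, -0.0, -9.3]
opening: 0.0308
grasp_force: 111.2
[-0.018,0,-0.003],[-0.036,0,-0.005],[-0.054,0,-0.006],[-0.073,0,-0.006]
[0,0.019,0],[0,0.039,0],[0,0.058,0],[0,0.078,0]
h 9.832153143350476
cassette_blue_mid 0.91 [332.1 251.3] [ 0.4712 -0.2159  0.079 ]
```

```bash
python3 -c "
import cv2;i=cv2.imread('pics/s5.png')[190:340,260:440];cv2.imwrite('pics/s5c.png',cv2.resize(i,None,fx=4,fy=4,interpolation=3))"
```

```text
(no output)
```

View pics/s5c.png

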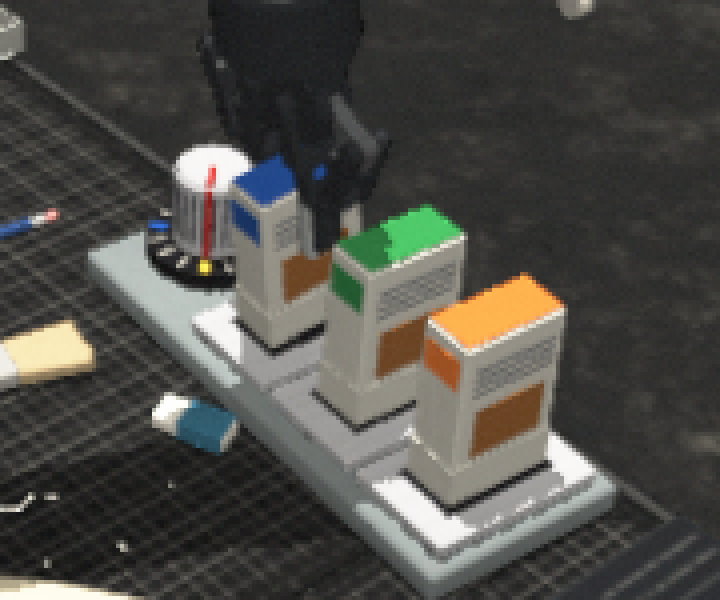

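The blue cassette has tilted and risen a little, its carrier looks seated, and the sleeve still reads yellow. The pull is 9 N, under the 12 N that lifts a carrier, so I'll continue with a smaller lift bias.

```bash
python3 seq.py 8 6.9 -7 -3.5 0 3.5 7;python3 seq.py 8 8.9 7 3.5 0 -3.5 -7; python3 -m crank '{"slide":[[-0.018,0,-0.002],[-0.036,0,-0.003],[-0.054,0,-0.002],[-0.072,0,-0.001],[-0.072,0,-0.001]],"angular":[[0,0.019,0],[0,0.039,0],[0,0.058,0],[0,0.078,0],[0,0.078,0]],"gripper":[20,20,20,20,20]}' 110
```

```text
[-0.018,0,-0.002],[-0.036,0,-0.003],[-0.054,0,-0.002],[-0.072,0,-0.001]
[0,0.019,0],[0,0.039,0],[0,0.058,0],[0,0.078,0]
h 8.854768762233649
[0.018,0,-0.002],[0.037,0,-0.003],[0.055,0,-0.002],[0.074,0,-0.001]
[0,-0.019,0],[0,-0.039,0],[0,-0.058,0],[0,-0.078,0]
h 10.854768762233647
time_s: 11.53
tcp_pos: [0.4879, -0.221, 0.0977]
orientation: [[-0.987, 0.096, -0.13], [0.095, 0.995, 0.012], [0.13, -0.001, -0.991]]
contact_force: [-2.2, 3.2, -0.6]
opening: 0.0307
grasp_force: 112.8
```

```bash
python3 -m crank '{"slide":[[0.018,0,-0.003],[0.037,0,-0.005],[0.055,0,-0.005],[0.074,0,-0.004],[0.074,0,-0.004]],"angular":[[0,-0.019,0],[0,-0.039,0],[0,-0.058,0],[0,-0.078,0],[0,-0.078,0]],"gripper":[20,20,20,20,20]}' 110
python3 seq.py 10 11.4 -7 -3.5 0 3.5 7 7; python3 seq.py 10 13.8 7 3.5 0 -3.5 -7 -7
```

```text
time_s: 11.95
tcp_pos: [0.4723, -0.2196, 0.1013]
orientation: [[-0.987, 0.1, 0.127], [0.1, 0.995, -0.01], [-0.128, 0.002, -0.992]]
contact_force: [5.0, 1.3, -13.9]
opening: 0.0308
grasp_force: 111.4
[-0.019,0,-0.002],[-0.038,0,-0.004],[-0.058,0,-0.004],[-0.078,0,-0.003],[-0.078,0,-0.003]
[0,0.019,0],[0,0.039,0],[0,0.058,0],[0,0.078,0],[0,0.078,0]
h 13.843460952792062
[0.020,0,-0.002],[0.040,0,-0.004],[0.060,0,-0.004],[0.081,0,-0.002],[0.081,0,-0.002]
[0,-0.019,0],[0,-0.039,0],[0,-0.058,0],[0,-0.078,0],[0,-0.078,0]
h 16.243460952792063
```

```bash
python3 -m crank '{"slide":[[-0.019,0,-0.001],[-0.038,0,-0.001],[-0.057,0,0.001],[-0.076,0,0.003],[-0.076,0,0.003]],"angular":[[0,0.019,0],[0,0.039,0],[0,0.058,0],[0,0.078,0],[0,0.078,0]],"gripper":[20,20,20,20,20]}' 110
```

```text
time_s: 12.37
tcp_pos: [0.4911, -0.2211, 0.103]
orientation: [[-0.988, 0.095, -0.123], [0.095, 0.995, 0.011], [0.124, -0.0, -0.992]]
contact_force: [2.0, 4.5, -0.5]
opening: 0.0312
grasp_force: 113.2
```

```bash
python3 -m crank '{"slide":[[0.02,0,-0.001],[0.04,0,-0.002],[0.06,0,-0.001],[0.08,0,0.001],[0.08,0,0.001]],"angular":[[0,-0.019,0],[0,-0.039,0],[0,-0.058,0],[0,-0.078,0],[0,-0.078,0]],"gripper":[20,20,20,20,20]}' 110
```

```text
time_s: 12.78
tcp_pos: [0.4697, -0.22, 0.1048]
orientation: [[-0.987, 0.101, 0.125], [0.1, 0.995, -0.01], [-0.125, 0.003, -0.992]]
contact_force: [-2.3, 2.3, -0.3]
opening: 0.0308
grasp_force: 113.3
```

```bash
python3 seq.py 8 14 -7 -3.5 0 0; python3 -m crank '{"slide":[[-0.02,0,-0.003],[-0.04,0,-0.006],[-0.04,0,-0.01],[-0.04,0,-0.014]],"angular":[[0,0.019,0],[0,0.039,0],[0,0.039,0],[0,0.039,0]],"gripper":[20,20,20,20]}' 110
```

```text
[-0.020,0,-0.002],[-0.040,0,-0.002],[-0.040,0,-0.002]
[0,0.019,0],[0,0.039,0],[0,0.039,0]
h 14.977384381116824
time_s: 13.12
tcp_pos: [0.4806, -0.2219, 0.1082]
orientation: [[-0.995, 0.098, 0.001], [0.098, 0.995, -0.002], [-0.002, -0.001, -1.0]]
contact_force: [0.4, -0.0, -1.8]
opening: 0.0308
grasp_force: 112.9
```

Blue is free: the pull equals its weight, at a 17 mm rise. I'll lift it and carry it to the tray.

```bash
python3 -m crank '{"slide":[[0,0,-0.15],[0,0,-0.3],[0,0,-0.45],[0,0,-0.6],[0,0.15,-0.68],[0,0.3,-0.68],[0,0.45,-0.68],[0,0.6,-0.68],[0,0.75,-0.68]],"angular":[[0,0,0],[0,0,0],[0,0,0],[0,0,0],[0,0,0],[0,0,0],[0,0,0],[0,0,0],[0,0,0]],"gripper":[20,20,20,20,20,20,20,20,20]}' 110
python3 -m crank '{"slide":[[0,0.15,0],[0,0.3,0],[0,0.45,0],[0,0.6,0],[0,0.75,0],[0,0.9,0],[0,0.9,0]],"angular":[[0,0,-0.01],[0,0,-0.02],[0,0,-0.034],[0,0,-0.034],[0,0,-0.034],[0,0,-0.034],[0,0,-0.034]],"gripper":[20,20,20,20,20,20,20]}' 110
python3 -m crank '{"slide":[[0,0.15,0],[0,0.3,0],[0,0.45,0],[0,0.5,0],[0,0.5,0]],"angular":[[0,0,0],[0,0,0],[0,0,0],[0,0,0],[0,0,0]],"gripper":[20,20,20,20,20]}' 110
python3 look.py wrist w6 card_tray; python3 look.py side s6 card_tray
```

```text
time_s: 13.87
tcp_pos: [0.4939, -0.0715, 0.2441]
orientation: [[-0.995, 0.1, 0.002], [0.1, 0.995, -0.0], [-0.002, 0.0, -1.0]]
contact_force: [0.7, -0.7, -1.4]
opening: 0.031
grasp_force: 112.9
time_s: 14.45
tcp_pos: [0.5115, 0.1141, 0.2437]
orientation: [[-1.0, -0.017, 0.001], [-0.017, 1.0, 0.004], [-0.001, 0.004, -1.0]]
contact_force: [-0.4, 1.5, -1.3]
opening: 0.0309
grasp_force: 112.9
time_s: 14.87
tcp_pos: [0.5105, 0.2101, 0.2437]
orientation: [[-1.0, -0.014, 0.001], [-0.014, 1.0, 0.001], [-0.001, 0.001, -1.0]]
contact_force: [-0.4, 0.4, -2.2]
opening: 0.0306
grasp_force: 113.0
card_tray 0.92 [302.1 143.5] [0.4873 0.2347 0.    ]
tray rect 0.64 ((488.94384765625, 229.71524047851562), (135.54371643066406, 207.61683654785156), 0.8468055129051208) [194.2, 77.5, 215.5, 134.3]
card_tray 0.83 [224.2 194.2] [0.489 0.24  0.   ]
tray rect 0.97 ((488.00604248046875, 236.01058959960938), (152.6627197265625, 239.10987854003906), 0.3794596493244171) [182.6, 166.3, 83.3, 52.4]
```

View pics/w6.png

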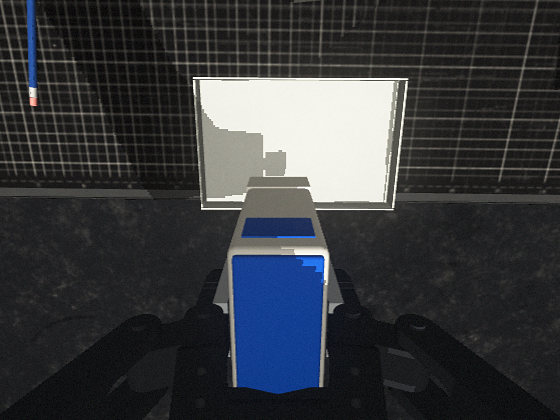

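The tray is clear: its rim runs from (194,77) to (407,79) and from (202,209) to (403,209). The blue cassette hangs straight in the jaws. I'll place it in the +y third.

```bash
python3 -m crank '{"slide":[[0.02,0.15,0],[0.02,0.3,0.1],[0.02,0.415,0.25],[0.02,0.415,0.4],[0.02,0.415,0.52],[0.02,0.415,0.62],[0.02,0.415,0.7],[0.02,0.415,0.78],[0.02,0.415,0.86],[0.02,0.415,0.875]],"angular":[[0,0,0],[0,0,0],[0,0,0],[0,0,0],[0,0,0],[0,0,0],[0,0,0],[0,0,0],[0,0,0],[0,0,0]],"gripper":[20,20,20,20,20,20,20,20,20,20]}' 110
python3 -m crank '{"slide":[[0,0,0.005],[0,0,0.01],[0,0,0.015],[0,0,0.015]],"angular":[[0,0,0],[0,0,0],[0,0,0],[0,0,0]],"gripper":[20,20,20,20]}' 110
```

```text
time_s: 16.0
tcp_pos: [0.5059, 0.288, 0.0664]
orientation: [[-1.0, -0.007, -0.003], [-0.007, 1.0, -0.003], [0.003, -0.003, -1.0]]
contact_force: [-1.3, -0.8, -1.9]
opening: 0.0307
grasp_force: 112.9
time_s: 16.33
tcp_pos: [0.5079, 0.2905, 0.0674]
orientation: [[-1.0, -0.008, 0.002], [-0.008, 1.0, 0.001], [-0.002, 0.001, -1.0]]
contact_force: [-0.5, 0.0, -1.4]
opening: 0.0309
grasp_force: 112.9
```

```bash
python3 -m crank '{"slide":[[0,0,0.005],[0,0,0.01],[0,0,0.015],[0,0,0.015]],"angular":[[0,0,0],[0,0,0],[0,0,0],[0,0,0]],"gripper":[20,20,20,20]}' 110
```

```text
time_s: 16.67
tcp_pos: [0.5081, 0.2907, 0.0652]
orientation: [[-1.0, -0.008, 0.002], [-0.008, 1.0, 0.001], [-0.002, 0.001, -1.0]]
contact_force: [-0.4, -0.7, 6.4]
opening: 0.0307
grasp_force: 114.4
```

```bash
python3 -m crank '{"slide":[[0,0,0],[0,0,0],[0,0,0],[0,0,0],[0,0,-0.2],[0,0,-0.4],[0,0,-0.6],[0,0,-0.8],[0,0,-0.9],[0,0,-0.9]],"angular":[[0,0,0],[0,0,0],[0,0,0],[0,0,0],[0,0,0],[0,0,0],[0,0,0],[0,0,0],[0,0,0],[0,0,0]],"gripper":[54,54,54,54,54,54,54,54,54,54]}' 110
python3 look.py wrist w7 card_tray cassette_blue_mid; python3 plan.py .474 -.292 .2 -5.5
```

```text
time_s: 17.5
tcp_pos: [0.5097, 0.2919, 0.2499]
orientation: [[-1.0, -0.009, 0.01], [-0.008, 1.0, 0.006], [-0.01, 0.006, -1.0]]
contact_force: [0.0, 0.2, -0.2]
opening: 0.0544
grasp_force: 0.0
card_tray 0.76 [220.  138.2] [0.4849 0.2313 0.    ]
tray rect 0.72 ((489.1712646484375, 227.46926879882812), (136.244140625, 207.97264099121094), 0.8577674627304077) [108.1, 74.8, 208.2, 133.3]
t 17.7 at [0.5063 0.2899 0.2416] a 0.48853414191938854 slide [ 0.1859 -2.9075  0.2125] ang [-0.0005 -0.0005  0.0333] rows 14.010557733450657
```

View pics/w7.png

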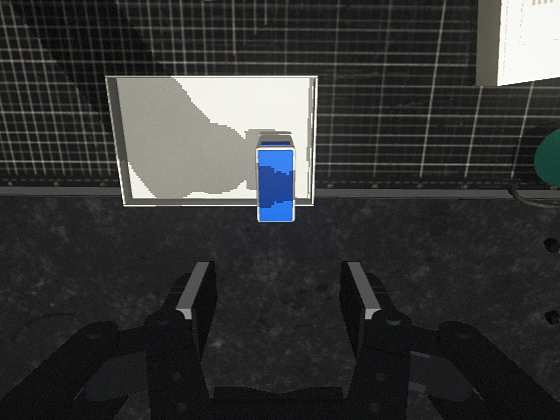

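Blue stands upright in the tray at (276,180). Next is green.

```bash
python3 -m crank '{"slide":[[0.06,-0.19,0],[0.06,-0.38,0],[0.06,-0.57,0],[0.06,-0.76,0],[0.06,-0.95,0]],"angular":[[0,0,0.01],[0,0,0.02],[0,0,0.033],[0,0,0.033],[0,0,0.033]],"gripper":[54,54,54,54,54]}' 110
python3 -m crank '{"slide":[[0,-0.19,0],[0,-0.38,0],[0,-0.57,0],[0,-0.76,0],[0,-0.95,0]],"angular":[[0,0,0],[0,0,0],[0,0,0],[0,0,0],[0,0,0]],"gripper":[54,54,54,54,54]}' 110
python3 plan.py .474 -.292 .195 -5.5
```

```text
time_s: 18.12
tcp_pos: [0.4954, 0.0983, 0.2413]
orientation: [[-0.996, 0.095, -0.003], [0.095, 0.996, -0.001], [0.002, -0.001, -1.0]]
contact_force: [0.8, -0.5, 0.4]
opening: 0.054
grasp_force: 0.0
time_s: 18.53
tcp_pos: [0.4771, -0.0906, 0.2415]
orientation: [[-0.995, 0.095, -0.002], [0.095, 0.995, 0.0], [0.002, -0.0, -1.0]]
contact_force: [0.2, 1.0, -0.2]
opening: 0.0537
grasp_force: 0.0
t 18.5333 at [ 0.4771 -0.0906  0.2415] a -5.446299843434932 slide [-0.0807 -1.004   0.2322] ang [-0.     -0.0008  0.0003] rows 4.957787047343718
```

```bash
python3 -m crank '{"slide":[[-0.08,-0.19,0.04],[-0.08,-0.38,0.08],[-0.08,-0.57,0.12],[-0.08,-0.76,0.2],[-0.08,-0.95,0.23],[-0.08,-1,0.23],[-0.08,-1,0.23],[-0.08,-1,0.23]],"angular":[[0,0,0],[0,0,0],[0,0,0],[0,0,0],[0,0,0],[0,0,0],[0,0,0],[0,0,0]],"gripper":[54,54,54,54,54,54,54,54]}' 110
python3 caps.py green;python3 caps.py orange; python3 plan.py .474 -.292 .09 -5.5
```

```text
time_s: 19.2
tcp_pos: [0.4748, -0.2892, 0.1958]
orientation: [[-0.995, 0.096, -0.002], [0.096, 0.995, 0.001], [0.002, 0.001, -1.0]]
contact_force: [-0.4, 0.8, -0.3]
opening: 0.054
grasp_force: 0.0
(250, 176, 47, 93) rect ((472.90557861328125, -291.982177734375), (27.28451156616211, 58.676422119140625), 84.55078887939453) x 0.44245675461010103 0.5033897960769004 y -0.3079967639349304 -0.27604083523972545
(122, 175, 56, 94) rect ((466.8338317871094, -363.6902770996094), (27.719541549682617, 59.496212005615234), 84.51373291015625) x 0.4360222216686158 0.49763292180166746 y -0.3800674481733188 -0.3473583112707197
t 19.3 at [ 0.4761 -0.2875  0.1966] a -5.309942484479231 slide [ 0.0081 -0.0242  0.533 ] ang [ 0.0004 -0.0001  0.0011] rows 2.5593332053738815
```

```bash
python3 -m crank '{"slide":[[0.01,-0.022,0.15],[0.01,-0.022,0.3],[0.01,-0.022,0.42],[0.01,-0.022,0.53],[0.01,-0.022,0.53],[0.01,-0.022,0.53],[0.01,-0.022,0.53],[0.01,-0.022,0.53],[0.01,-0.022,0.53],[0.01,-0.022,0.53]],"angular":[[0,0,0.001],[0,0,0.001],[0,0,0.001],[0,0,0.001],[0,0,0.001],[0,0,0.001],[0,0,0.001],[0,0,0.001],[0,0,0.001],[0,0,0.001]],"gripper":[54,54,54,54,54,54,20,20,20,20]}' 110
python3 -m crank '{"slide":[[0,0,0]],"angular":[[0,0,0]],"gripper":[20]}' 110
```

```text
time_s: 20.13
tcp_pos: [0.4748, -0.2924, 0.0936]
orientation: [[-0.995, 0.097, 0.004], [0.097, 0.995, 0.002], [-0.003, 0.002, -1.0]]
contact_force: [-1.1, 2.8, 7.1]
opening: 0.0311
grasp_force: 108.3
time_s: 20.22
tcp_pos: [0.4748, -0.2925, 0.0936]
orientation: [[-0.995, 0.097, 0.004], [0.097, 0.995, 0.002], [-0.004, 0.002, -1.0]]
contact_force: [-0.8, 4.5, 5.6]
opening: 0.0314
grasp_force: 108.3
```

```bash
python3 -m crank '{"slide":[[-0.0066,0,-0.0012],[-0.0134,0,-0.0023],[-0.0045,0,-0.0043],[0.0068,0,-0.0065],[0.0182,0,-0.0081],[0.0182,0,-0.0081]],"angular":[[0,0.0083,0],[0,0.0167,0],[0,0.0056,0],[0,-0.0083,0],[0,-0.0222,0],[0,-0.0222,0]],"gripper":[20,20,20,20,20,20]}' 110|grep -E "tcp|force"
python3 -m crank '{"slide":[[-0.011,0,-0.002],[-0.026,0,-0.005],[-0.040,0,-0.006],[-0.052,0,-0.007],[-0.052,0,-0.007]],"angular":[[0,0.014,0],[0,0.031,0],[0,0.047,0],[0,0.061,0],[0,0.061,0]],"gripper":[20,20,20,20,20]}' 110|grep -E "tcp|force"
```

```text
tcp_pos: [0.4705, -0.2922, 0.0955]
contact_force: [-2.1, 3.6, 7.9]
grasp_force: 110.0
tcp_pos: [0.4816, -0.2931, 0.0964]
contact_force: [-1.9, 4.1, 6.0]
grasp_force: 110.8
```

```bash
python3 -m crank '{"slide":[[0.017,0,-0.004],[0.034,0,-0.008],[0.052,0,-0.010],[0.069,0,-0.010],[0.069,0,-0.010]],"angular":[[0,-0.019,0],[0,-0.039,0],[0,-0.058,0],[0,-0.078,0],[0,-0.078,0]],"gripper":[20,20,20,20,20]}' 110|grep -E "tcp|force"
python3 -m crank '{"slide":[[-0.018,0,-0.003],[-0.036,0,-0.005],[-0.054,0,-0.005],[-0.072,0,-0.005],[-0.072,0,-0.005]],"angular":[[0,0.019,0],[0,0.039,0],[0,0.058,0],[0,0.078,0],[0,0.078,0]],"gripper":[20,20,20,20,20]}' 110|grep -E "tcp|force"
```

```text
tcp_pos: [0.4661, -0.2915, 0.0986]
contact_force: [5.4, 0.3, -13.8]
grasp_force: 110.3
tcp_pos: [0.4817, -0.2928, 0.1008]
contact_force: [0.3, 3.4, -1.7]
grasp_force: 112.8
```

```bash
python3 -m crank '{"slide":[[0.018,0,-0.002],[0.037,0,-0.003],[0.055,0,-0.002],[0.074,0,-0.001],[0.074,0,-0.001]],"angular":[[0,-0.019,0],[0,-0.039,0],[0,-0.058,0],[0,-0.078,0],[0,-0.078,0]],"gripper":[20,20,20,20,20]}' 110|grep -E "tcp|force"
python3 -m crank '{"slide":[[-0.019,0,-0.003],[-0.038,0,-0.005],[-0.057,0,-0.005],[-0.076,0,-0.004],[-0.076,0,-0.004]],"angular":[[0,0.019,0],[0,0.039,0],[0,0.058,0],[0,0.078,0],[0,0.078,0]],"gripper":[20,20,20,20,20]}' 110|grep -E "tcp|force"
```

```text
tcp_pos: [0.4654, -0.2914, 0.1044]
contact_force: [2.8, 3.8, -5.4]
grasp_force: 112.4
tcp_pos: [0.4843, -0.2931, 0.107]
contact_force: [3.2, 4.5, 0.2]
grasp_force: 113.3
```

```bash
python3 -m crank '{"slide":[[0.02,0,-0.001],[0.04,0,-0.002],[0.06,0,-0.001],[0.08,0,0.001],[0.08,0,0.001]],"angular":[[0,-0.019,0],[0,-0.039,0],[0,-0.058,0],[0,-0.078,0],[0,-0.078,0]],"gripper":[20,20,20,20,20]}' 110|grep -E "tcp|force"
python3 -m crank '{"slide":[[-0.02,0,-0.003],[-0.04,0,-0.006],[-0.04,0,-0.01],[-0.04,0,-0.014]],"angular":[[0,0.019,0],[0,0.039,0],[0,0.039,0],[0,0.039,0]],"gripper":[20,20,20,20]}' 110
```

```text
tcp_pos: [0.4613, -0.2936, 0.1088]
contact_force: [-4.3, 0.5, 2.0]
grasp_force: 113.9
time_s: 23.55
tcp_pos: [0.4727, -0.2942, 0.1119]
orientation: [[-0.995, 0.098, 0.004], [0.098, 0.995, -0.001], [-0.004, -0.001, -1.0]]
contact_force: [0.2, 0.0, -1.7]
opening: 0.0311
grasp_force: 113.0
```

```bash
python3 -m crank '{"slide":[[0,0,-0.15],[0,0,-0.3],[0,0,-0.45],[0,0,-0.6],[0,0.15,-0.66],[0,0.3,-0.66],[0,0.45,-0.66],[0,0.6,-0.66],[0,0.75,-0.66],[0,0.75,-0.66]],"angular":[[0,0,0],[0,0,0],[0,0,0],[0,0,0],[0,0,0],[0,0,0],[0,0,0],[0,0,0],[0,0,0],[0,0,0]],"gripper":[20,20,20,20,20,20,20,20,20,20]}' 110|grep -E "tcp|open"
python3 -m crank '{"slide":[[0,0.15,0],[0,0.3,0],[0,0.45,0],[0,0.6,0],[0,0.75,0],[0,0.9,0],[0,0.9,0]],"angular":[[0,0,-0.01],[0,0,-0.02],[0,0,-0.034],[0,0,-0.034],[0,0,-0.034],[0,0,-0.034],[0,0,-0.034]],"gripper":[20,20,20,20,20,20,20]}' 110|grep -E "tcp|open"
python3 -m crank '{"slide":[[0,0.15,0],[0,0.3,0],[0,0.45,0],[0,0.6,0],[0,0.7,0],[0,0.7,0],[0,0.7,0]],"angular":[[0,0,0],[0,0,0],[0,0,0],[0,0,0],[0,0,0],[0,0,0],[0,0,0]],"gripper":[20,20,20,20,20,20,20]}' 110
python3 look.py wrist w8 card_tray; python3 look.py side s8 card_tray cassette_blue_mid cassette_green_mid;python3 plan.py .470 .231 .068 .5
```

```text
tcp_pos: [0.4871, -0.1377, 0.2431]
opening: 0.031
tcp_pos: [0.5041, 0.0412, 0.2432]
opening: 0.0308
time_s: 25.55
tcp_pos: [0.5031, 0.1744, 0.2432]
orientation: [[-1.0, -0.01, 0.002], [-0.01, 1.0, -0.0], [-0.002, -0.0, -1.0]]
contact_force: [0.2, -0.8, -1.9]
opening: 0.0309
grasp_force: 113.1
card_tray 0.96 [333.9 149.6] [0.4862 0.2323 0.    ]
tray rect 0.75 ((489.5159912109375, 230.5506134033203), (135.11268615722656, 207.52296447753906), 0.6219353675842285) [233.4, 84.0, 209.2, 133.8]
card_tray 0.61 [222.9 194.5] [0.4852 0.2408 0.    ]
tray rect 0.72 ((489.9603271484375, 234.11436462402344), (232.44680786132812, 151.21852111816406), 89.62882232666016) [185.3, 173.1, 83.4, 44.0]
cassette_blue_mid 0.57 [221.7 166.9] [0.4949 0.254  0.079 ]
cassette_green_mid 0.75 [240.7 128.5] [0.6824 0.4312 0.079 ]
t 25.95 at [0.5038 0.1739 0.2437] a 0.4077379285990835 slide [0.1685 0.2866 0.8783] ang [ 0.      0.0005 -0.0005] rows 4.504296850163481
```

View pics/w8.png

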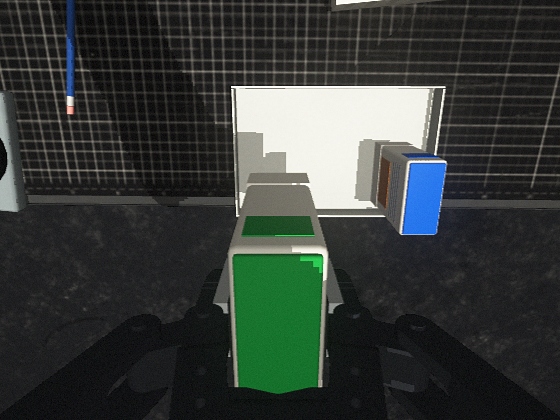

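The tray hasn't moved and blue still stands at (420,190). I'll place green in the middle, toward the -x wall.

```bash
python3 -m crank '{"slide":[[0.08,0.14,0],[0.168,0.287,0.1],[0.168,0.287,0.25],[0.168,0.287,0.4],[0.168,0.287,0.52],[0.168,0.287,0.62],[0.168,0.287,0.7],[0.168,0.287,0.78],[0.168,0.287,0.84],[0.168,0.287,0.865]],"angular":[[0,0,0],[0,0,0],[0,0,0],[0,0,0],[0,0,0],[0,0,0],[0,0,0],[0,0,0],[0,0,0],[0,0,0]],"gripper":[20,20,20,20,20,20,20,20,20,20]}' 110
python3 -m crank '{"slide":[[0,0,0.005],[0,0,0.01],[0,0,0.015],[0,0,0.02],[0,0,0.02]],"angular":[[0,0,0],[0,0,0],[0,0,0],[0,0,0],[0,0,0]],"gripper":[20,20,20,20,20]}' 110
```

```text
time_s: 26.78
tcp_pos: [0.4689, 0.2311, 0.0687]
orientation: [[-1.0, -0.008, -0.001], [-0.008, 1.0, -0.002], [0.001, -0.002, -1.0]]
contact_force: [0.1, -1.0, -1.4]
opening: 0.0308
grasp_force: 113.1
time_s: 27.2
tcp_pos: [0.4706, 0.2323, 0.0679]
orientation: [[-1.0, -0.009, 0.003], [-0.009, 1.0, 0.001], [-0.003, 0.001, -1.0]]
contact_force: [-1.3, -1.2, 2.8]
opening: 0.0308
grasp_force: 114.1
```

```bash
python3 -m crank '{"slide":[[0,0,0],[0,0,0],[0,0,0],[0,0,0],[0,0,-0.2],[0,0,-0.4],[0,0,-0.6],[0,0,-0.8],[0,0,-0.86],[0,0,-0.86]],"angular":[[0,0,0],[0,0,0],[0,0,0],[0,0,0],[0,0,0],[0,0,0],[0,0,0],[0,0,0],[0,0,0],[0,0,0]],"gripper":[43,43,43,43,43,43,43,54,54,54]}' 110
python3 -m crank '{"slide":[[0,-0.19,0],[0,-0.38,0],[0,-0.57,0],[0,-0.76,0],[0,-0.95,0]],"angular":[[0,0,0.01],[0,0,0.02],[0,0,0.033],[0,0,0.033],[0,0,0.033]],"gripper":[54,54,54,54,54]}' 110|grep -E "tcp|open"
python3 -m crank '{"slide":[[0,-0.19,0],[0,-0.38,0],[0,-0.57,0],[0,-0.76,0],[0,-0.95,0]],"angular":[[0,0,0],[0,0,0],[0,0,0],[0,0,0],[0,0,0]],"gripper":[54,54,54,54,54]}' 110|grep -E "tcp|open"
python3 plan.py .4675 -.3635 .195 -5.5
```

```text
time_s: 28.03
tcp_pos: [0.4718, 0.2331, 0.2433]
orientation: [[-1.0, -0.009, 0.009], [-0.008, 1.0, 0.004], [-0.009, 0.004, -1.0]]
contact_force: [0.2, 0.6, 0.0]
opening: 0.0536
grasp_force: 0.0
tcp_pos: [0.47, 0.0401, 0.2369]
opening: 0.0536
tcp_pos: [0.4518, -0.1489, 0.237]
opening: 0.0539
t 28.8667 at [ 0.4518 -0.1489  0.237 ] a -5.447794950369119 slide [-0.1804 -1.061   0.2097] ang [ 0.0001 -0.0002  0.0003] rows 5.258747855952708
```

```bash
python3 -m crank '{"slide":[[-0.04,-0.19,0.04],[-0.08,-0.38,0.08],[-0.12,-0.57,0.12],[-0.16,-0.76,0.2],[-0.18,-0.95,0.21],[-0.18,-1,0.21],[-0.18,-1,0.21],[-0.18,-1,0.21]],"angular":[[0,0,0],[0,0,0],[0,0,0],[0,0,0],[0,0,0],[0,0,0],[0,0,0],[0,0,0]],"gripper":[54,54,54,54,54,54,54,54]}' 110
python3 caps.py orange; python3 plan.py .467 -.3637 .09 -5.5
```

```text
time_s: 29.53
tcp_pos: [0.4691, -0.3496, 0.1951]
orientation: [[-0.995, 0.097, -0.001], [0.097, 0.995, 0.001], [0.001, 0.001, -1.0]]
contact_force: [0.8, 1.0, -0.2]
opening: 0.054
grasp_force: 0.0
(230, 175, 48, 94) rect ((465.6620178222656, -363.5006408691406), (27.006229400634766, 59.114288330078125), 84.45443725585938) x 0.4350431418777039 0.49628707664372607 y -0.3794627568896916 -0.3472607681110848
t 29.5833 at [ 0.47   -0.3484  0.1955] a -5.414360960333735 slide [ 0.0073 -0.0786  0.5275] ang [ 0.0005 -0.0001  0.0005] rows 2.558325865683761
```

```bash
python3 -m crank '{"slide":[[0.01,-0.075,0.08],[0.01,-0.075,0.2],[0.01,-0.075,0.36],[0.01,-0.075,0.525],[0.01,-0.075,0.525],[0.01,-0.075,0.525],[0.01,-0.075,0.525],[0.01,-0.075,0.525],[0.01,-0.075,0.525],[0.01,-0.075,0.525]],"angular":[[0,0,0],[0,0,0],[0,0,0],[0,0,0],[0,0,0],[0,0,0],[0,0,0],[0,0,0],[0,0,0],[0,0,0]],"gripper":[54,54,54,54,54,54,20,20,20,20]}' 110
```

```text
time_s: 30.42
tcp_pos: [0.4687, -0.3641, 0.0943]
orientation: [[-0.996, 0.094, 0.005], [0.094, 0.996, 0.0], [-0.005, 0.001, -1.0]]
contact_force: [-0.2, 4.2, 6.4]
opening: 0.0311
grasp_force: 108.8
```

```bash
python3 -m crank '{"slide":[[-0.0066,0,-0.0012],[-0.0134,0,-0.0023],[-0.0045,0,-0.0043],[0.0068,0,-0.0065],[0.0182,0,-0.0081],[0.0182,0,-0.0081]],"angular":[[0,0.0083,0],[0,0.0167,0],[0,0.0056,0],[0,-0.0083,0],[0,-0.0222,0],[0,-0.0222,0]],"gripper":[20,20,20,20,20,20]}' 110|grep -E "tcp|force"
python3 -m crank '{"slide":[[-0.011,0,-0.002],[-0.026,0,-0.005],[-0.040,0,-0.006],[-0.052,0,-0.007],[-0.052,0,-0.007]],"angular":[[0,0.014,0],[0,0.031,0],[0,0.047,0],[0,0.061,0],[0,0.061,0]],"gripper":[20,20,20,20,20]}' 110|grep -E "tcp|force"
```

```text
tcp_pos: [0.4646, -0.3638, 0.0964]
contact_force: [0.3, 4.3, 8.4]
grasp_force: 110.2
tcp_pos: [0.4754, -0.3645, 0.097]
contact_force: [0.1, 4.6, 7.6]
grasp_force: 110.6
```

```bash
python3 -m crank '{"slide":[[0.017,0,-0.004],[0.034,0,-0.007],[0.052,0,-0.008],[0.069,0,-0.008],[0.069,0,-0.008]],"angular":[[0,-0.019,0],[0,-0.039,0],[0,-0.058,0],[0,-0.078,0],[0,-0.078,0]],"gripper":[20,20,20,20,20]}' 110|grep -E "tcp|force"
python3 -m crank '{"slide":[[-0.018,0,-0.003],[-0.036,0,-0.005],[-0.054,0,-0.006],[-0.072,0,-0.006],[-0.072,0,-0.006]],"angular":[[0,0.019,0],[0,0.039,0],[0,0.058,0],[0,0.078,0],[0,0.078,0]],"gripper":[20,20,20,20,20]}' 110|grep -E "tcp|force"
```

```text
tcp_pos: [0.4599, -0.3629, 0.0988]
contact_force: [4.2, 0.5, -8.9]
grasp_force: 111.0
tcp_pos: [0.4745, -0.3641, 0.1006]
contact_force: [-0.3, 3.3, -3.1]
grasp_force: 112.4
```

```bash
python3 -m crank '{"slide":[[0.018,0,-0.002],[0.037,0,-0.003],[0.055,0,-0.002],[0.074,0,-0.001],[0.074,0,-0.001]],"angular":[[0,-0.019,0],[0,-0.039,0],[0,-0.058,0],[0,-0.078,0],[0,-0.078,0]],"gripper":[20,20,20,20,20]}' 110|grep -E "tcp|force"
python3 -m crank '{"slide":[[-0.019,0,-0.003],[-0.038,0,-0.005],[-0.057,0,-0.005],[-0.076,0,-0.004],[-0.076,0,-0.004]],"angular":[[0,0.019,0],[0,0.039,0],[0,0.058,0],[0,0.078,0],[0,0.078,0]],"gripper":[20,20,20,20,20]}' 110|grep -E "tcp|force"
```

```text
tcp_pos: [0.4576, -0.3628, 0.1036]
contact_force: [2.7, 1.4, -9.4]
grasp_force: 111.7
tcp_pos: [0.4782, -0.3645, 0.1069]
contact_force: [3.6, 3.3, -0.1]
grasp_force: 113.3
```

```bash
python3 -m crank '{"slide":[[0.02,0,-0.001],[0.04,0,-0.002],[0.06,0,-0.001],[0.08,0,0.001],[0.08,0,0.001]],"angular":[[0,-0.019,0],[0,-0.039,0],[0,-0.058,0],[0,-0.078,0],[0,-0.078,0]],"gripper":[20,20,20,20,20]}' 110|grep -E "tcp|force"
python3 -m crank '{"slide":[[-0.02,0,-0.003],[-0.04,0,-0.006],[-0.04,0,-0.01],[-0.04,0,-0.014]],"angular":[[0,0.019,0],[0,0.039,0],[0,0.039,0],[0,0.039,0]],"gripper":[20,20,20,20]}' 110
```

```text
tcp_pos: [0.4558, -0.3641, 0.1094]
contact_force: [-3.6, 3.2, 2.8]
grasp_force: 113.6
time_s: 33.75
tcp_pos: [0.4667, -0.3651, 0.1117]
orientation: [[-0.996, 0.094, 0.003], [0.094, 0.996, -0.002], [-0.003, -0.002, -1.0]]
contact_force: [0.4, -0.2, -2.2]
opening: 0.0308
grasp_force: 112.9
```

Orange is free too. I'll carry it over and look at the tray before placing.

```bash
python3 -m crank '{"slide":[[0,0,-0.15],[0,0,-0.3],[0,0,-0.45],[0,0,-0.6],[0,0.15,-0.66],[0,0.3,-0.66],[0,0.45,-0.66],[0,0.6,-0.66],[0,0.75,-0.66],[0,0.75,-0.66]],"angular":[[0,0,0],[0,0,0],[0,0,0],[0,0,0],[0,0,0],[0,0,0],[0,0,0],[0,0,0],[0,0,0],[0,0,0]],"gripper":[20,20,20,20,20,20,20,20,20,20]}' 110|grep -E "tcp|open"
python3 -m crank '{"slide":[[0,0.15,0],[0,0.3,0],[0,0.45,0],[0,0.6,0],[0,0.75,0],[0,0.9,0],[0,0.9,0]],"angular":[[0,0,-0.01],[0,0,-0.02],[0,0,-0.034],[0,0,-0.034],[0,0,-0.034],[0,0,-0.034],[0,0,-0.034]],"gripper":[20,20,20,20,20,20,20]}' 110|grep -E "tcp|open"
python3 -m crank '{"slide":[[0,0.15,0],[0,0.3,0],[0,0.45,0],[0,0.6,0],[0,0.7,0],[0,0.7,0],[0,0.7,0]],"angular":[[0,0,0],[0,0,0],[0,0,0],[0,0,0],[0,0,0],[0,0,0],[0,0,0]],"gripper":[20,20,20,20,20,20,20]}' 110
python3 look.py wrist w9 card_tray; python3 plan.py .506 .169 .070 .5
```

```text
tcp_pos: [0.4806, -0.2086, 0.2432]
opening: 0.0309
tcp_pos: [0.497, -0.0296, 0.2432]
opening: 0.0307
time_s: 35.75
tcp_pos: [0.4951, 0.1039, 0.2433]
orientation: [[-1.0, -0.013, 0.002], [-0.013, 1.0, -0.001], [-0.002, -0.001, -1.0]]
contact_force: [0.3, -1.1, -1.7]
opening: 0.031
grasp_force: 113.1
card_tray 0.57 [396.7 154.4] [0.4823 0.2279 0.    ]
tray rect 0.65 ((489.33160400390625, 232.5319061279297), (135.4835205078125, 208.31423950195312), 0.48242703080177307) [305.9, 92.8, 212.2, 134.6]
t 35.9 at [0.4956 0.1019 0.2436] a 0.5061907191853214 slide [-0.053   0.3356  0.8681] ang [-0.0002  0.0007  0.    ] rows 4.4712572899439795
```

View pics/w9.png

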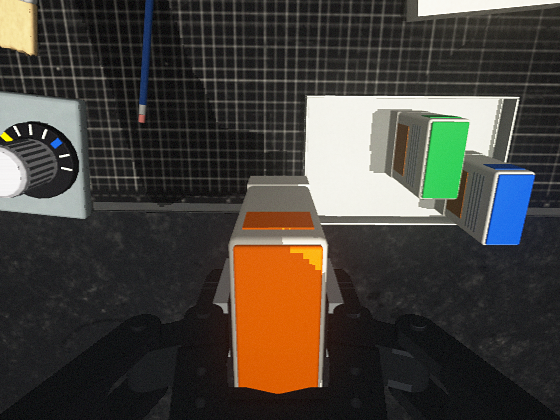

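The tray hasn't moved, green and blue are standing, and the left third is empty. I'll place orange there.

```bash
python3 -m crank '{"slide":[[-0.02,0.17,0],[-0.053,0.335,0.1],[-0.053,0.335,0.25],[-0.053,0.335,0.4],[-0.053,0.335,0.52],[-0.053,0.335,0.62],[-0.053,0.335,0.7],[-0.053,0.335,0.78],[-0.053,0.335,0.84],[-0.053,0.335,0.86]],"angular":[[0,0,0],[0,0,0],[0,0,0],[0,0,0],[0,0,0],[0,0,0],[0,0,0],[0,0,0],[0,0,0],[0,0,0]],"gripper":[20,20,20,20,20,20,20,20,20,20]}' 110
python3 -m crank '{"slide":[[0,0,0.005],[0,0,0.01],[0,0,0.015],[0,0,0.02],[0,0,0.02]],"angular":[[0,0,0],[0,0,0],[0,0,0],[0,0,0],[0,0,0]],"gripper":[20,20,20,20,20]}' 110
```

```text
time_s: 36.73
tcp_pos: [0.5047, 0.1693, 0.0698]
orientation: [[-1.0, -0.01, -0.001], [-0.01, 1.0, -0.002], [0.001, -0.002, -1.0]]
contact_force: [-0.1, 0.1, -0.9]
opening: 0.0309
grasp_force: 113.0
time_s: 37.15
tcp_pos: [0.5067, 0.1713, 0.0695]
orientation: [[-1.0, -0.012, 0.004], [-0.012, 1.0, 0.001], [-0.004, 0.001, -1.0]]
contact_force: [-1.7, -2.0, 4.7]
opening: 0.031
grasp_force: 114.1
```

```bash
python3 -m crank '{"slide":[[0,0,0],[0,0,0],[0,0,0],[0,0,0],[0,0,-0.2],[0,0,-0.4],[0,0,-0.6],[0,0,-0.8],[0,0,-0.86],[0,0,-0.86]],"angular":[[0,0,0],[0,0,0],[0,0,0],[0,0,0],[0,0,0],[0,0,0],[0,0,0],[0,0,0],[0,0,0],[0,0,0]],"gripper":[43,43,43,43,43,43,43,60,60,60]}' 110
python3 look.py wrist w10 card_tray cassette_orange_mid cassette_green_mid cassette_blue_mid; python3 plan.py .4885 -.1345 .2 .5
```

```text
time_s: 37.98
tcp_pos: [0.5076, 0.1721, 0.2445]
orientation: [[-1.0, -0.012, 0.01], [-0.012, 1.0, 0.004], [-0.01, 0.004, -1.0]]
contact_force: [-0.7, 0.2, -0.9]
opening: 0.0599
grasp_force: 0.0
card_tray 0.7 [337.1 143.1] [0.4859 0.234  0.    ]
tray rect 0.63 ((488.9036865234375, 231.01596069335938), (134.17393493652344, 206.3817596435547), 0.6902188658714294) [234.8, 77.7, 211.1, 133.8]
cassette_green_mid 0.84 [345.5 133.2] [0.4654 0.2272 0.079 ]
cassette_blue_mid 0.95 [402.4 176. ] [0.5009 0.2783 0.079 ]
t 38.2833 at [0.5043 0.1708 0.2377] a 0.6709585939789715 slide [ 0.0967 -1.5252  0.191 ] ang [-0.0005 -0.0004  0.0009] rows 7.3870366484862755
```

View pics/w10.png

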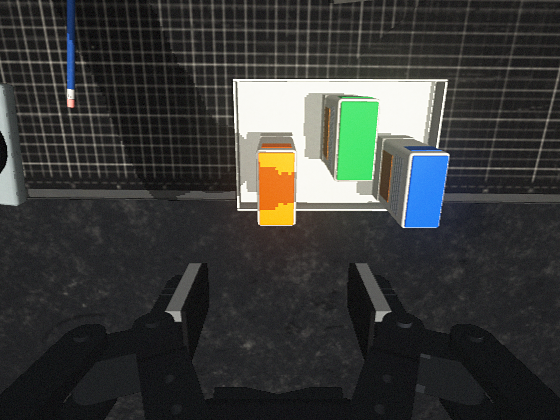

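All three stand in the tray: orange at (276,185), green (355,140) and blue (425,185). Back to the sleeve.

```bash
python3 -m crank '{"slide":[[0.05,-0.19,0],[0.05,-0.38,0],[0.05,-0.57,0],[0.05,-0.76,0],[0.05,-0.76,0]],"angular":[[0,0,0],[0,0,0],[0,0,0],[0,0,0],[0,0,0]],"gripper":[70,70,70,70,70]}' 50|grep tcp
python3 -m crank '{"slide":[[0.045,-0.19,0],[0.045,-0.38,0],[0.045,-0.57,0.1],[0.045,-0.765,0.19],[0.045,-0.765,0.19],[0.045,-0.765,0.19]],"angular":[[0,0,0],[0,0,0],[0,0,0],[0,0,0],[0,0,0],[0,0,0]],"gripper":[70,70,70,70,70,70]}' 50
python3 look.py wrist w11 sleeve_grip; python3 red.py; python3 plan.py .4885 -.1345 .05 .5;python3 -c "
from rig import readout;print(readout.sense()['joint_positions'])"
```

```text
tcp_pos: [0.4964, 0.0097, 0.2389]
time_s: 39.2
tcp_pos: [0.488, -0.1364, 0.1996]
orientation: [[-1.0, -0.006, -0.002], [-0.006, 1.0, -0.001], [0.002, -0.0, -1.0]]
contact_force: [0.5, 0.3, 1.1]
opening: 0.0696
grasp_force: 0.0
sleeve_grip 0.56 [282.9 193.6] [ 0.4887 -0.133   0.06  ]
152 dir 0.75413406 0.6567205 angle 41.050236 ctr 0.4786637 -0.144706 span [ 0.46937741 -0.1529518 ] [ 0.48736641 -0.13686178]
number 9.59374
number 2.0937405
t 39.4 at [ 0.4904 -0.1322  0.2018] a 0.8314195396255215 slide [ 0.0114 -0.0118  0.7592] ang [0.0001 0.0007 0.0018] rows 3.642079010835265
[-14.98476928   1.82925926  27.82897727 106.95960977  -0.94937673
  71.31347463 103.96604364]
```

```bash
python3 -m crank '{"slide":[[0.008,-0.008,0.2],[0.008,-0.008,0.4],[0.008,-0.008,0.6],[0.008,-0.008,0.755],[0.008,-0.008,0.755],[0.008,-0.008,0.755],[0.008,-0.008,0.755],[0.008,-0.008,0.755],[0.008,-0.008,0.755],[0.008,-0.008,0.755]],"angular":[[0,0,0],[0,0,0],[0,0,0],[0,0,0],[0,0,0],[0,0,0],[0,0,0],[0,0,0],[0,0,0],[0,0,0]],"gripper":[70,70,70,70,70,30,30,30,30,30]}' 50
python3 -m crank '{"slide":[[0,0,0],[0,0,0],[0,0,0],[0,0,0],[0,0,0],[0,0,0],[0,0,0],[0,0,0],[0,0,0],[0,0,0]],"angular":[[0,0,0.038],[0,0,0.076],[0,0,0.114],[0,0,0.152],[0,0,0.19],[0,0,0.228],[0,0,0.266],[0,0,0.304],[0,0,0.342],[0,0,0.38]],"gripper":[30,30,30,30,30,30,30,30,30,30]}' 50
python3 -m crank '{"slide":[[0,0,0],[0,0,0],[0,0,0],[0,0,0],[0,0,0]],"angular":[[0,0,0.038],[0,0,0.076],[0,0,0.114],[0,0,0.15],[0,0,0.15]],"gripper":[30,30,30,30,30]}' 50
python3 -m crank '{"slide":[[0,0,0],[0,0,0],[0,0,0],[0,0,0],[0,0,-0.2],[0,0,-0.4],[0,0,-0.6],[0,0,-0.8],[0,0,-0.8],[0,0,-0.8]],"angular":[[0,0,0],[0,0,0],[0,0,0],[0,0,0],[0,0,0],[0,0,0],[0,0,0],[0,0,0],[0,0,0],[0,0,0]],"gripper":[70,70,70,70,70,70,70,70,70,70]}' 50
python3 red.py; python3 look.py wrist w12; python3 look.py scene s12 card_tray cassette_orange_mid cassette_green_mid cassette_blue_mid
```

```text
time_s: 40.23
tcp_pos: [0.4905, -0.1351, 0.0531]
orientation: [[-1.0, -0.012, 0.006], [-0.012, 1.0, 0.001], [-0.006, 0.001, -1.0]]
contact_force: [-0.7, 2.9, 6.4]
opening: 0.0443
grasp_force: 52.4
time_s: 41.07
tcp_pos: [0.4895, -0.1366, 0.0531]
orientation: [[-0.374, 0.928, 0.004], [0.928, 0.374, -0.0], [-0.002, 0.003, -1.0]]
contact_force: [-3.7, -0.1, 10.4]
opening: 0.0446
grasp_force: 53.0
time_s: 41.48
tcp_pos: [0.4887, -0.1367, 0.0531]
orientation: [[0.088, 0.996, 0.002], [0.996, -0.088, 0.0], [0.0, 0.002, -1.0]]
contact_force: [-6.0, -0.5, 13.8]
opening: 0.0447
grasp_force: 53.3
time_s: 42.32
tcp_pos: [0.4901, -0.1359, 0.2133]
orientation: [[0.082, 0.997, 0.008], [0.997, -0.082, 0.0], [0.001, 0.008, -1.0]]
contact_force: [-0.8, 0.4, -0.5]
opening: 0.0699
grasp_force: 0.0
153 dir 0.43275988 -0.9015092 angle -64.35716 ctr 0.47979897 -0.120893784 span [ 0.47276909 -0.13279281] [ 0.48818112 -0.10630251]
number -1.0142846
number 6.485715
card_tray 0.61 [173.2 270.5] [0.4872 0.2357 0.    ]
tray rect 0.96 ((488.89739990234375, 227.63912963867188), (165.2156524658203, 221.90188598632812), 0.3391501307487488) [110.9, 239.7, 123.0, 64.3]
cassette_orange_mid 0.76 [187.8 231.6] [0.4779 0.1976 0.079 ]
cassette_green_mid 0.59 [179.2 252.8] [0.4213 0.2556 0.079 ]
cassette_blue_mid 0.66 [139.2 259.1] [0.4546 0.3168 0.079 ]
```

View pics/w12.png

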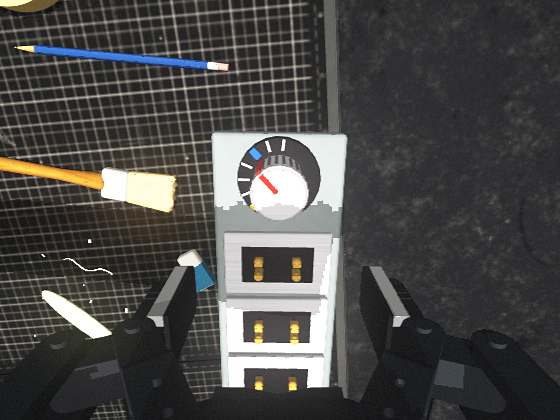

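View pics/s12.png

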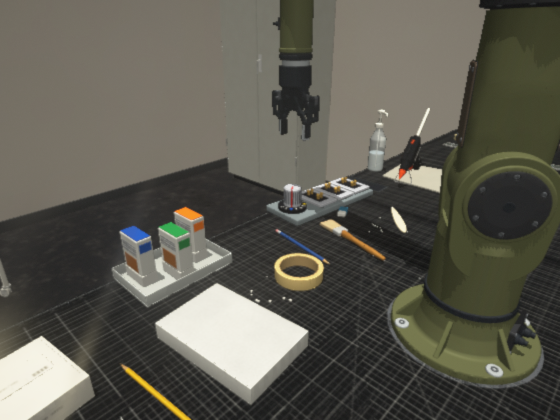

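The red line points up-left at the blue tick (255,153), and all three cassettes stand in the tray. The quick fit also picks up red on the cylinder's side, so I'll check the angle using only the top face.

```bash
cat > chk.py <<'E'
from h import *
p=cams.get_image("wrist"); im=p["img"].astype(int); b,g,r=im[...,0],im[...,1],im[...,2]
w=np.array(p["img"].min(2)>170,np.uint8); c0=proj(p,(.4885,-.1345,.08)); print("axis top px",c0)
n,l,s,ct=cv2.connectedComponentsWithStats(w); k=[i for i in range(1,n) if s[i,4]>300 and np.hypot(*(ct[i]-c0))<40]; print([ (s[i],ct[i]) for i in k])
v,u=np.nonzero((r>140)&(g<110)&(b<110)&(np.hypot(np.arange(560)[None]-c0[0],np.arange(420)[:,None]-c0[1])<50))
W=np.array([atz(p,q,.08)[:2] for q in zip(u,v)]); W=W[np.argsort(np.hypot(*(W-[.4885,-.1345]).T))]
for rmax in(.016,.019,.022):
    V=W[np.hypot(*(W-[.4885,-.1345]).T)<rmax]; d=cv2.fitLine(V.astype(np.float32),cv2.DIST_L2,0,.01,.01).ravel()[:2]
    if d[0]>0: d=-d
    th=np.degrees(np.arctan2(d[1],d[0]))%360+5.5; print(rmax,len(V),"num",4+(180-th)/24)
E
python3 chk.py
```

```text
axis top px [277.8101059  194.03304845]
[(array([ 212,  132,  135,   88, 7008], dtype=int32), array([278.15938927, 174.05236872]))]
0.016 79 num 5.9039474
0.019 98 num 5.941517
0.022 102 num 5.9678226
```

```bash
python3 -c "
from rig import manip; print(manip.close_job())"
```

```text
the job is handed in; nothing more can be done
None
```

I handed the job in with all three cassettes (orange, green and blue) rocked free and standing in the card tray, and the sleeve turned to 2 before unloading and to 6 after (last read 5.97). The eraser was never touched. The hand-in call didn't say whether it passed.

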